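Put the drill cores from the roll track away in the sample drawer

ROBOT

A 7-joint arm with a two-finger parallel gripper is mounted at the origin on the work surface; the furniture and walls round the work are solid. World frame = base frame: x ahead of the robot, y to its left, z up, the work surface at z = 0. Lengths are in mm, angles in rad, forces in N, time in s.
With the tool pointing down it reaches from about 400 to 875 mm from the base axis. Payload 4.4 kg.
Tool frame: the origin (TCP) lies midway between the tips of the shut fingers; the grasp point (between the pads) lies 19 mm behind it; z points along the fingers, y is the line along which they close (so a half turn about z gives the same grasp; the last joint's range is limited). The gripper opens to 85 mm and grips with 20 to 120 N. Pads are 22 mm wide; open, the fingers measure 114 mm over their backs; the gripper's body (76 mm by 85 mm) begins 54 mm behind the grasp point. The pads swing forward as they close: fully open they stand 13 mm farther back than shut.
Start: joints at [-0.066, 0.628, 0.038, 1.517, -0.027, 0.996, -0.02], TCP at [650.014, 0.027, 231.313] pointing down, gripper open.
Joint ranges: [-3.06, 3.06], [-0.37, 2.12], [-1.25, 1.32], [0.18, 2.47], [-1.1, 4.24], [0.23, 1.98], [-2.94, 2.94]. Speed limits (rad/s): [2.57, 2.57, 3.14, 3.14, 3.14, 3.14, 3.14].

INTERFACE

Orientations are given as [roll, pitch, yaw] about the fixed x, y, z axes, in that order (R = Rz(yaw) Ry(pitch) Rx(roll)).
In Python, from cell import ctrl gives the robot as it stands.
- The arm moves only by the shell command python3 -m handwheel 'ROWS'. ROWS is JSON, a list of rows, each a list of 3 entries, a list of its own where there are three numbers: the turn, a rotation vector about the tool's x, y, z in degrees, then the shift along the tool's x, y, z in m, then the closure, from 0 (fully open) to 1 (shut). A call has 1 to 5 rows; each row shifts and turns the commanded pose from where the row before left it, along the tool's axes as they then stand; what a row does not reach is not made up. A row lasts 1/12 s, in which the tool goes at most 41.7 mm and 7.16 degrees, less where a joint would pass 70% of its speed; a pose out of reach is approached as far as the arm can. A call is refused whole if a number of a shift passes 0.0417 or a number of a turn 7.16, either way. A call with a gripper value outside its range is refused whole. The fingers move at their own pace and stop on an object; the grip force is fixed at half the most. Time passes only in rows, so rows that do not move let the fingers close. It gives the time, the measured TCP pose, the force, the opening and the grip force at its end, in the units of the state.
- ctrl.read_state(): the state, without advancing time (a new reading comes with each control period).
- ctrl.get_image(name): name is "scene" or "side" or "wrist"; returns a dict with "pixels" (400x640x3 uint8, red, green, blue), "fx", "fy", "cx", "cy" (pixels), "pose" (4x4, takes a point from camera to world coordinates); the wrist camera has in their place "T_tool_cam" (4x4, takes a point from camera to tool coordinates, whose origin is the TCP and whose axes are the flange's). Camera axes: x right, y up, looking along -z (the intrinsics and any distortion apply to the point x, -y, -z); pixel columns grow to the right and rows downward; lengths in mm; the calibration is good to about 2 mm. The wrist camera is an equidistant fisheye: a pixel r from the principal point sees the ray r / f radians off the axis. A picture is of the moment at which its call begins: read the wrist's pose just before it. There is no depth.
- ctrl.finish_job(): hands the job in; it is judged then, once.
The state is a dict: "clock": time; "qpos": joint angles; "qd": joint speeds; "tau": joint torques, N m; "eef_pos": TCP position; "tool_rot": TCP orientation; "force": force on the tool from outside, world axes, zero at the start; "torque": the same for the moment, N m; "width": finger opening in mm; "gripper_force": force on a finger pad.
Only numpy, scipy, OpenCV 4.12 (cv2) and the standard library are available. Lean on these libraries where they do the work, as an engineer would, in place of code of your own. Each camera call takes 0.05 s, during which the arm holds its last target. There are 200 camera calls.

TASK

Put the stone drill cores away: pull the sample cabinet's drawer fully open, then take the cores one after another from the low end of the sloped roll track, letting the next one roll down to the stop each time, and lay every core, with any that was left lying on the planks, flat in the drawer, side by side so that none lies on another. When the track is empty and all the cores are in, push the drawer fully shut; do not knock over the glass jar.

Things in the scene. Friction and masses are not known exactly. Their poses are not given: they have to be found in the camera images.
- drawer_floor (a point): Centre of the floor's upper face in the drawer (22 mm above the table), moves with the drawer; x from the drawer's front to its back, y across, z up. Inside 135 mm (x) by 208 mm (y), walls 6 mm thick, 41 mm high. Fully open, only the front 112 mm (x from -0.067 to about +0.045) lies clear in front of the cabinet; the rest stays under its top, 51 mm above the floor.
- cabinet_drawer0_handle (a point): Grip point of the drawer's round dark knob, at the middle of the drawer front: 35 mm out from the front's face (along -x of the cabinet), 47 mm above the table, 38 mm below the cabinet's top. The knob's head is 28 mm in diameter, from 27 to 43 mm out, on a stem 12 mm thick.
- cabinet_drawer0 (a joint): How far the drawer is pulled out, in m: 0 fully shut, 0.118 fully open. It slides along -x of the cabinet with about 1 N of friction and stays where it is left.
- cabinet: Low grey cabinet with one drawer, fixed to the table, 180 mm (x) by 250 mm (y) by 85 mm high. Origin at the middle of its underside on the table; its front faces its own -x. It stands on the left or the right of the robot.
- track: Steel roll track, fixed to the table on the other side: a deck that falls by 14 degrees towards its own -x, to a stop plate. Origin on the table below its middle; cores roll along x and lie along y. Near the stop the deck is 44 mm wide without side walls, so both ends of the core there overhang it by 8 mm and can be gripped from above, 60 mm apart, by fingers closing along y.
- bar_end (a point): Low end of the hold-down bar, its underside: 16 mm wide and 5 mm thick, it runs up the slope above the middle of the cores, 6 mm clear of them, so that only the core at the stop can be lifted out. From here on up there are also side walls on the deck, 73 mm apart over all.
- track_stop (a point): Centre of a core lying against the stop at the low end: 52 mm above the table, 115 mm towards -x from the track's origin; axes as the track's. The stop plate is 44 mm wide and ends 12 mm above this centre.
- core_1: Stone drill core, a plain pale cylinder 32 mm in diameter and 60 mm long, about 0.14 kg; all cores are alike. Origin at its centre, y axis along the cylinder. Rolling on a flat plank it soon stops. It starts lying across the roll track, core_1 at the stop, core_2 next and so on, touching.
- core_2: Stone drill core, a plain pale cylinder 32 mm in diameter and 60 mm long, about 0.14 kg; all cores are alike. Origin at its centre, y axis along the cylinder. Rolling on a flat plank it soon stops. It starts lying across the roll track, core_1 at the stop, core_2 next and so on, touching.
- core_3: Stone drill core, a plain pale cylinder 32 mm in diameter and 60 mm long, about 0.14 kg; all cores are alike. Origin at its centre, y axis along the cylinder. Rolling on a flat plank it soon stops. It starts lying across the roll track, core_1 at the stop, core_2 next and so on, touching.
- core_4: Stone drill core, a plain pale cylinder 32 mm in diameter and 60 mm long, about 0.14 kg; all cores are alike. Origin at its centre, y axis along the cylinder. Rolling on a flat plank it soon stops. It starts lying across the roll track, core_1 at the stop, core_2 next and so on, touching. Absent in some runs.
- core_5: Stone drill core, a plain pale cylinder 32 mm in diameter and 60 mm long, about 0.14 kg; all cores are alike. Origin at its centre, y axis along the cylinder. Rolling on a flat plank it soon stops. It starts lying on the planks between the cabinet and the track. Absent in some runs.
- core_6: Stone drill core, a plain pale cylinder 32 mm in diameter and 60 mm long, about 0.14 kg; all cores are alike. Origin at its centre, y axis along the cylinder. Rolling on a flat plank it soon stops. It starts lying on the planks between the cabinet and the track. Absent in some runs.
- lath_a: One of two wooden laths fixed end to end along the front edge of the back planks as a low fence against rolling cores: each 27 mm (x) by 398 mm (y) and 12 mm high, origin at the middle of its underside, y along it. The open drawer passes over it.
- lath_b: The other lath, alike.
- block: Wooden packing block, fixed to the table near the jar: 42 mm (x) by 60 mm (y) by 30 mm high, origin at the middle of its underside.
- jar: Closed glass jar with a grey lid, 71 mm in diameter and 102 mm high, standing loose on the table between the cabinet and the track. Origin at the centre of its underside, z axis up.
There are look-alikes about, which are no part of the job. Leave any green look-alike of the core_1 alone.

How it is judged (in metres and radians):
On the way, in this order (a step that is already met when the one before it is completed fails the run):
1. the drawer is pulled open (out by more than 105 mm) (value of joint cabinet_drawer0 above 0.105 m), for 0.2 s.
2. every core that is there lies flat in the drawer (x of core_1 in the frame of drawer_floor between -0.066 and 0.066 m and y of core_1 in the frame of drawer_floor between -0.104 and 0.104 m and z of core_1 in the frame of drawer_floor between 0.005 and 0.03 m and x of core_2 in the frame of drawer_floor between -0.066 and 0.066 m and y of core_2 in the frame of drawer_floor between -0.104 and 0.104 m and z of core_2 in the frame of drawer_floor between 0.005 and 0.03 m and x of core_3 in the frame of drawer_floor between -0.066 and 0.066 m and y of core_3 in the frame of drawer_floor between -0.104 and 0.104 m and z of core_3 in the frame of drawer_floor between 0.005 and 0.03 m and x of core_4 in the frame of drawer_floor between -0.066 and 0.066 m and y of core_4 in the frame of drawer_floor between -0.104 and 0.104 m and z of core_4 in the frame of drawer_floor between 0.005 and 0.03 m and x of core_5 in the frame of drawer_floor between -0.066 and 0.066 m and y of core_5 in the frame of drawer_floor between -0.104 and 0.104 m and z of core_5 in the frame of drawer_floor between 0.005 and 0.03 m and x of core_6 in the frame of drawer_floor between -0.066 and 0.066 m and y of core_6 in the frame of drawer_floor between -0.104 and 0.104 m and z of core_6 in the frame of drawer_floor between 0.005 and 0.03 m), for 0.2 s.
At the end, for the whole second after the job is handed in: The drawer is shut (less than 6 mm out) and every core that was there lies at rest inside it on its floor (centre less than 30 mm above the floor, inside the walls) (all of step 2 and value of joint cabinet_drawer0 below 0.006 m and linear speed of each of core_1, core_2, core_3, core_4, core_5, core_6 below 0.03 m/s); the robot touches nothing.
It fails at once if the jar is knocked over (angle between jar's own z axis and vertical above 0.6 rad).
Of core_4, core_5, core_6 only 1 to 3 are there at a start; the rules pass over those that are not, and their reading is None.
At some moment in a run one of core_1, core_2, core_3, core_4, core_5, core_6 may be knocked a few centimetres aside while the robot is not near it.
Once in a run the grip may slacken for a moment while it holds something.
It also fails if it takes over 210 s, if anything falls off the work surface, if the arm or the gripper's body presses on something with over 40 N, if the wrist force passes 120 N, or if a joint passes its speed limit or range.

## Working session

There is one attempt and no reset: what is moved stays moved. The work goes in short steps, Python scripts to look and compute and a shell command to move; the robot and the scene stay as the last step left them, time stands still between calls to the robot, and variables do not carry over. Pictures are saved under pics/ and viewed, at most 14 in all, crops included, and the job is handed in when it is done.

```bash
mkdir -p pics; ls; cat > h.py <<'E'
import numpy as np, cv2
from cell import ctrl
from scipy.spatial.transform import Rotation as R
def shot(n,f=None):
    s=ctrl.read_state(); im=ctrl.get_image(n)
    if f: cv2.imwrite('pics/'+f,im['pixels'][:,:,::-1])
    return s,im
def T(s):
    M=np.eye(4); M[:3,:3]=R.from_euler('xyz',s['tool_rot']).as_matrix(); M[:3,3]=s['eef_pos']; return M
def ray(s,im,u,v):
    x=(u-im['cx'])/im['fx']; y=(v-im['cy'])/im['fy']
    if 'T_tool_cam' in im:
        r=np.hypot(x,y); k=np.sin(r)/r if r>1e-9 else 1
        d=np.array([x*k,-y*k,-np.cos(r)]); P=T(s)@np.array(im['T_tool_cam'])
    else: d=np.array([x,-y,-1]); P=np.array(im['pose'])
    return P[:3,3],P[:3,:3]@d
def onz(s,im,u,v,z):
    o,d=ray(s,im,u,v); return (o+d*(z-o[2])/d[2]).round(1)
def proj(s,im,p):
    P=np.array(im['pose']) if 'pose' in im else T(s)@np.array(im['T_tool_cam'])
    c=np.linalg.inv(P)@np.append(p,1); x,y,z=c[0],-c[1],-c[2]
    if 'pose' in im: a,b=x/z,y/z
    else:
        r=np.hypot(x,y); t=np.arctan2(r,z); a,b=x/r*t,y/r*t
    return np.array([im['cx']+im['fx']*a,im['cy']+im['fy']*b]).round(1)
E
python3 - <<'E'
from h import *
for n in['scene','side','wrist']:
    s,im=shot(n,n+'0.png'); print(n,im['fx'],im['cx'],im['cy'],np.array(im.get('pose',im.get('T_tool_cam'))).round(2).tolist())
print(s)
E
```

```text
pics
scene 361.5483137152804 322.8409064619657 199.87334886433382 [[-0.69, 0.31, -0.65, -3.67], [-0.72, -0.31, 0.62, 527.55], [-0.0, 0.9, 0.44, 457.48], [0.0, 0.0, 0.0, 1.0]]
side 446.5195360447695 313.08650738914486 198.46950664017632 [[-1.0, 0.03, -0.07, 491.0], [-0.07, -0.64, 0.77, 693.31], [-0.02, 0.77, 0.64, 676.35], [0.0, 0.0, 0.0, 1.0]]
wrist 309.70691628693146 318.51013134320675 198.9422504898724 [[-0.0, 0.96, 0.29, 74.94], [1.0, 0.0, 0.0, -0.67], [0.0, 0.29, -0.96, -142.15], [0.0, 0.0, 0.0, 1.0]]
{'clock': 0.1, 'qpos': array([-0.06575629,  0.62927819,  0.03845733,  1.51827737, -0.02704986,
        0.99625322, -0.01998603]), 'qd': array([ 0.00114295, -0.00113265, -0.0014074 , -0.00369128, -0.00029842,
       -0.00105335, -0.00056059]), 'tau': array([ 3.65140630e-03, -5.64529252e+01,  1.23032581e+00, -1.93971133e+01,
        1.11524854e-02,  5.46943455e-03, -1.37002465e-05]), 'eef_pos': array([6.49448006e+02, 9.35049616e-03, 2.30462325e+02]), 'tool_rot': array([-3.13989422e+00, -1.61548250e-05,  1.57072906e+00]), 'force': array([-0.23273832,  0.02925934,  0.22335261]), 'torque': array([-0.00572971,  0.0050403 ,  0.02504751]), 'gripper_force': 0.0, 'width': 85.59998878260129}
```

View pics/scene0.png

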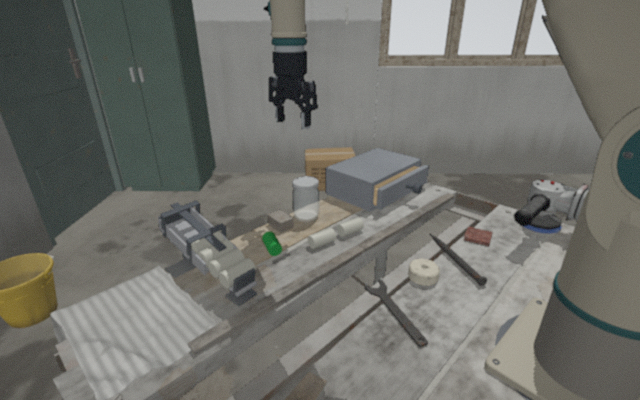

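View pics/side0.png

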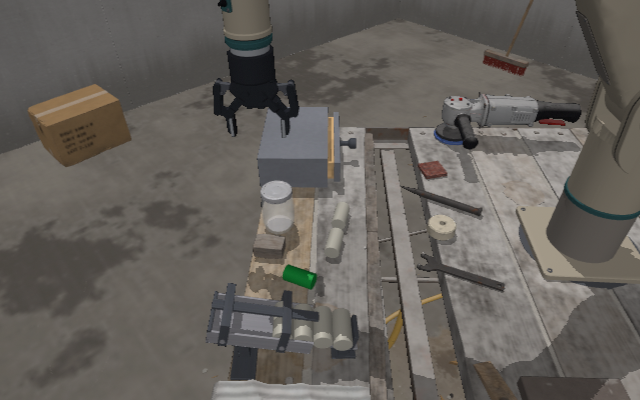

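View pics/wrist0.png

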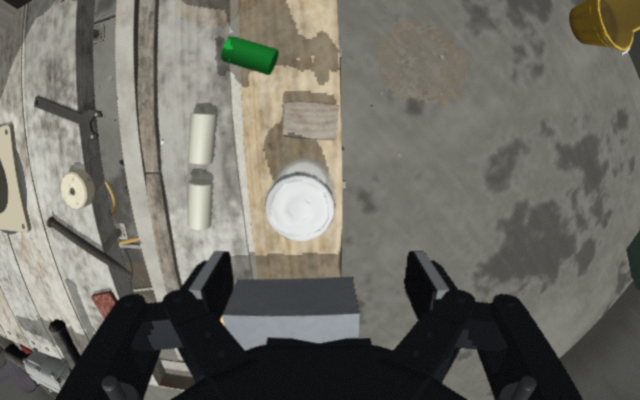

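```bash
cat >> h.py <<'E'
def tri(rs):
    A=np.zeros((3,3)); b=np.zeros(3)
    for o,d in rs:
        d=d/np.linalg.norm(d); Q=np.eye(3)-np.outer(d,d); A+=Q; b+=Q@o
    p=np.linalg.solve(A,b); e=[np.linalg.norm(np.cross(p-o,d/np.linalg.norm(d))) for o,d in rs]
    return p.round(1),np.round(e,1)
E
python3 - <<'E'
from h import *
a=cv2.imread('pics/scene0.png');b=cv2.imread('pics/side0.png')
c=lambda i,x,y,w,h:cv2.resize(i[y:y+h,x:x+w],(400,300),interpolation=cv2.INTER_CUBIC)
o=np.vstack([np.hstack([c(a,150,195,133,100),c(b,200,280,173,130)]),np.hstack([c(a,320,140,120,90),c(b,240,95,133,100)])])
cv2.imwrite('pics/comp1.png',o)
s,w=shot('wrist')
for uv in[(202,138),(200,205)]: print(onz(s,w,*uv,16))
print('jar',onz(s,w,301,207,102))
print('block',onz(s,w,310,117,30),'green',onz(s,w,250,55,16))
print('cab front edge top',onz(s,w,228,281,85),onz(s,w,354,278,85))
E
```

```text
[507.7  42.5  16. ]
[497.  -42.5  16. ]
jar [632.3 -15.8 102. ]
block [639.   63.8  30. ] green [569.8 138.   16. ]
cab front edge top [ 546.8 -109.6   85. ] [ 686.9 -102.9   85. ]
```

View pics/comp1.png

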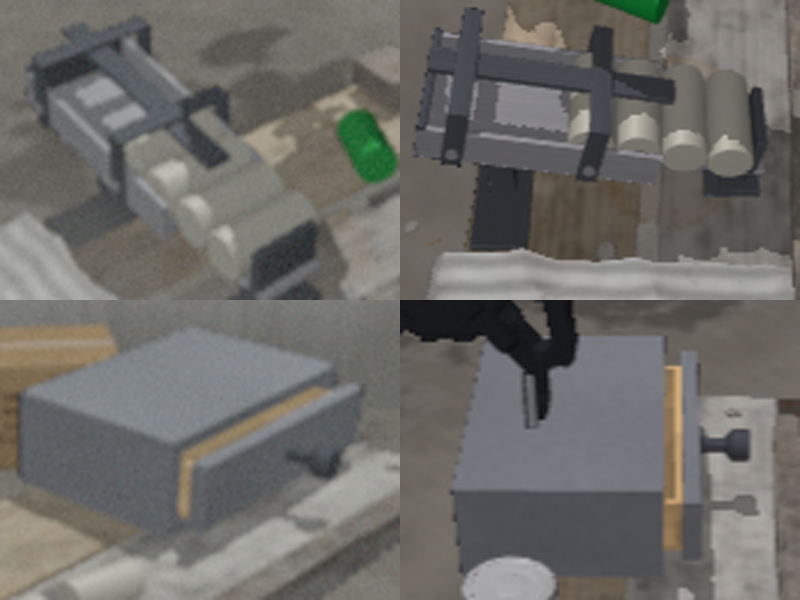

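```bash
python3 - <<'E'
from h import *
s,a=shot('scene');_,b=shot('side')
def t(n,p,q): print(n,*tri([ray(s,a,*p),ray(s,b,*q)]))
t('coreend',(224.8,279.8),(341.9,349.3))
t('knob',(417.5,188),(353.1,143.2))
t('cabL',(373.4,183.5),(327.4,158.2));t('cabR',(420.5,161),(328.4,107.3))
t('loose1',(321,238),(333,244));t('loose2',(348,227),(341,213))
print(onz(s,a,373.4,183.5,85),onz(s,a,420.5,161,85),onz(s,b,327.4,158.2,85),onz(s,b,328.4,107.3,85))
print([onz(s,b,u,v,z) for u,v,z in [(341.9,349.3,52),(353.1,143.2,47)]])
E
```

```text
coreend [485.4 303.6  50.3] [3.3 3.3]
knob [ 471.3 -284.    50. ] [0. 0.]
cabL [ 531.8 -166.3   81.3] [0.9 0.9]
cabR [ 541.6 -405.3   82.2] [3.3 3.3]
loose1 [509.3  45.3  15.7] [0.5 0.5]
loose2 [495.8 -35.   23. ] [5.1 5.1]
[ 525.6 -157.6   85. ] [ 534.2 -390.    85. ] [ 531.5 -162.5   85. ] [ 540.9 -406.9   85. ]
[array([485.3, 308.4,  52. ]), array([ 471.2, -288.6,   47. ])]
```

```bash
H="python3 -m handwheel"; $H '[[[0,0,6.8],[0,0,0],0],[[0,0,6.8],[0,0,0],0],[[0,0,6.8],[0,0,0],0],[[0,0,6.8],[0,0,0],0],[[0,0,6.8],[0,0,0],0]]' >/dev/null; $H '[[[0,0,6.8],[0,0,0],0],[[0,0,6.8],[0,0,0],0],[[0,0,6.8],[0,0,0],0],[[0,0,6.8],[0,0,0],0],[[0,0,6.8],[0,0,0],0]]'>/dev/null;  $H '[[[0,0,6.8],[0,0,0],0],[[0,0,6.8],[0,0,0],0],[[0,0,6.4],[0,0,0],0],[[0,0,0],[-0.018,0.03,0],0],[[0,0,0],[-0.018,0.03,0],0]]'; $H '[[[0,0,0],[-0.018,0.03,0],0],[[0,0,0],[-0.018,0.03,0],0],[[0,0,0],[-0.018,0.03,0],0],[[0,0,0],[-0.018,0.03,0],0],[[0,0,0],[-0.018,0.03,0],0]]'; $H '[[[0,0,0],[-0.018,0.03,0.02],0],[[0,0,0],[-0.018,0.03,0.02],0],[[0,0,0],[-0.018,0.026,0.02],0],[[0,0,0],[0,0,0.01],0],[[0,0,0],[0,0,0],0]]'
```

```text
clock: 1.55
eef_pos: [616.5, -58.8, 230.6]
tool_rot: [-3.141, 0.0, 0.041]
force: [-1.2, -0.9, 0.6]
width: 85.5
gripper_force: 0.0
clock: 1.97
eef_pos: [530.5, -215.4, 231.4]
tool_rot: [-3.142, -0.0, 0.035]
force: [-0.0, 0.7, -0.1]
width: 85.6
gripper_force: 0.0
clock: 2.38
eef_pos: [477.6, -303.2, 159.3]
tool_rot: [-3.14, 0.004, 0.03]
force: [0.1, -0.1, 0.0]
width: 85.3
gripper_force: 0.0
```

```bash
python3 - <<'E'
from h import *
s,w=shot('wrist','w1.png'); print(s['eef_pos'],s['tool_rot'],proj(s,w,[471,-286,47]))
E
```

```text
[ 477.5857432  -303.18056126  159.25242626] [-3.13972667  0.00416904  0.03007603] [298.9 200.6]
```

View pics/w1.png

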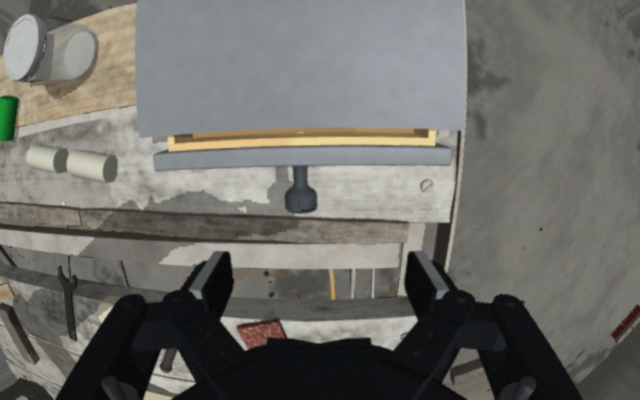

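```bash
python3 - <<'E'
from h import *
s,w=shot('wrist')
print(onz(s,w,301,196,47),onz(s,w,138,136,85),onz(s,w,464,130,85),onz(s,w,155,170,63),onz(s,w,449,164,63))
E
```

```text
[ 477.2 -286.3   47. ] [ 534.  -157.1   85. ] [ 544.7 -408.6   85. ] [ 501.5 -158.3   63. ] [ 514.1 -409.    63. ]
```

```bash
H="python3 -m handwheel"; $H '[[[0,0,-0.7],[-0.001,-0.017,0.025],0],[[0,0,0],[0,0,0.03],0],[[0,0,0],[0,0,0.03],0],[[0,0,0],[0,0,0.03],0],[[0,0,0],[0,0,0.016],0]]'; $H '[[[0,0,0],[0,0,0],0.5],[[0,0,0],[0,0,0],0.8],[[0,0,0],[0,0,0],1],[[0,0,0],[0,0,0],1],[[0,0,0],[0,0,0],1]]';$H '[[[0,0,0],[0,0,0],1],[[0,0,0],[0,0,0],1]]'
```

```text
clock: 2.9
eef_pos: [480.1, -282.4, 28.5]
tool_rot: [-3.14, 0.0, 0.051]
force: [-0.1, 0.3, 0.1]
width: 85.7
gripper_force: 0.0
clock: 3.32
eef_pos: [480.7, -287.6, 32.4]
tool_rot: [3.136, -0.004, 0.047]
force: [-1.3, 6.2, 20.0]
width: 25.9
gripper_force: 54.7
clock: 3.48
eef_pos: [480.7, -287.5, 32.6]
tool_rot: [3.137, -0.005, 0.047]
force: [-0.0, -1.9, 5.9]
width: 25.5
gripper_force: 58.5
```

```bash
H="python3 -m handwheel"; $H '[[[0,0,0],[-0.01,0,0],1],[[0,0,0],[-0.018,0,0],1],[[0,0,0],[-0.018,0,0],1],[[0,0,0],[-0.018,0,0],1],[[0,0,0],[-0.01,0,0],1]]';$H '[[[0,0,0],[-0.01,0,0],1],[[0,0,0],[-0.008,0,0],1],[[0,0,0],[-0.004,0,0],1],[[0,0,0],[-0.002,0,0],1]]'; $H '[[[0,0,0],[-0.004,0,0],1],[[0,0,0],[0,0,0],1]]'
```

```text
clock: 3.9
eef_pos: [404.2, -290.9, 32.5]
tool_rot: [3.138, -0.003, 0.045]
force: [1.4, -1.2, 10.3]
width: 25.2
gripper_force: 60.0
clock: 4.23
eef_pos: [381.6, -292.0, 32.5]
tool_rot: [3.137, -0.004, 0.046]
force: [1.6, -1.5, 12.4]
width: 25.3
gripper_force: 60.1
clock: 4.4
eef_pos: [378.0, -292.1, 32.5]
tool_rot: [3.137, -0.004, 0.046]
force: [0.5, -2.0, 12.2]
width: 25.0
gripper_force: 60.2
```

```bash
H="python3 -m handwheel"; $H '[[[0,0,0],[-0.004,0,0],1],[[0,0,0],[-0.003,0,0],1],[[0,0,0],[0,0,0],1]]'; $H '[[[0,0,0],[-0.003,0,0],1],[[0,0,0],[0,0,0],1]]'; $H '[[[0,0,0],[-0.003,0,0],1],[[0,0,0],[0,0,0],1]]'
```

```text
clock: 4.65
eef_pos: [378.0, -292.2, 32.6]
tool_rot: [3.135, -0.013, 0.05]
force: [14.3, 2.1, 4.1]
width: 25.3
gripper_force: 59.7
clock: 4.82
eef_pos: [378.0, -292.2, 32.7]
tool_rot: [3.134, -0.017, 0.052]
force: [20.7, 2.9, -0.4]
width: 25.4
gripper_force: 59.6
clock: 4.98
eef_pos: [377.9, -292.2, 32.7]
tool_rot: [3.133, -0.02, 0.054]
force: [27.5, 4.2, -3.9]
width: 25.3
gripper_force: 59.8
```

```bash
H="python3 -m handwheel"; $H '[[[0,0,0],[0.013,0,0],1],[[0,0,0],[0,0,0],0.3],[[0,0,0],[0,0,0],0],[[0,0,0],[0,0,0],0]]';  $H '[[[0,0,0],[0,0,-0.03],0],[[0,0,0],[0,0,-0.04],0],[[0,0,0],[0,0,-0.04],0],[[0,0,0],[0,0,-0.04],0],[[0,0,0],[0.02,-0.03,-0.01],0]]'; $H '[[[0,0,0],[0.02,-0.04,0],0],[[0,0,0],[0.02,-0.04,0],0],[[0,0,0],[0.02,-0.04,0],0],[[0,0,0],[0.02,-0.04,0],0],[[0,0,0],[0.02,-0.04,0],0]]';$H '[[[0,0,0],[0,-0.04,0],0],[[0,0,0],[0,-0.01,0],0],[[0,0,0],[0,0,0],0]]'
python3 - <<'E'
from h import *
s,w=shot('wrist','w2.png')
E
```

```text
clock: 5.32
eef_pos: [375.5, -289.3, 30.5]
tool_rot: [-3.14, 0.001, 0.047]
force: [-0.1, -0.4, -0.0]
width: 60.9
gripper_force: 0.0
clock: 5.73
eef_pos: [393.0, -266.7, 195.6]
tool_rot: [3.133, -0.005, 0.035]
force: [0.7, -1.2, -0.1]
width: 85.9
gripper_force: 0.0
clock: 6.15
eef_pos: [478.5, -67.0, 190.0]
tool_rot: [-3.141, 0.002, 0.045]
force: [0.9, -0.9, -0.4]
width: 85.2
gripper_force: 0.0
clock: 6.4
eef_pos: [475.5, -14.8, 189.4]
tool_rot: [-3.14, 0.004, 0.053]
force: [0.3, -0.7, 0.3]
width: 85.5
gripper_force: 0.0
```

View pics/w2.png

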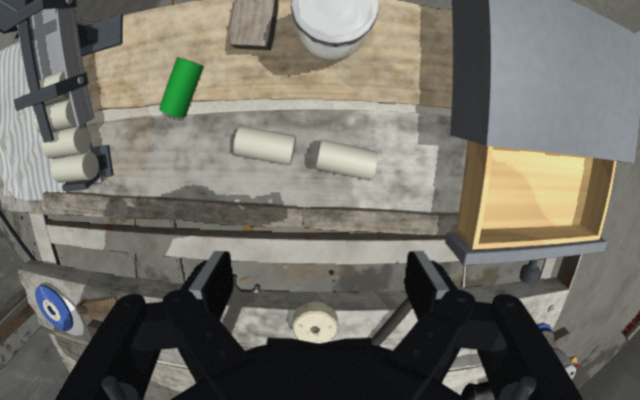

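```bash
cat >> h.py <<'E'
def cores(s,im,z=22,lo=250,hi=2500,box=None):
    """pale core blobs on the planks/drawer: end midpoints cast onto z; centre, yaw(deg), length"""
    p=cv2.GaussianBlur(im['pixels'],(3,3),0); h=cv2.cvtColor(p,cv2.COLOR_RGB2HSV)
    m=cv2.inRange(h,(18,18,120),(40,75,255))
    if box: q=np.zeros_like(m); x0,y0,x1,y1=box; q[y0:y1,x0:x1]=m[y0:y1,x0:x1]; m=q
    m=cv2.morphologyEx(m,cv2.MORPH_OPEN,np.ones((3,3)))
    for c in cv2.findContours(m,0,2)[0]:
        A=cv2.contourArea(c)
        if A<lo: continue
        b=cv2.boxPoints(cv2.minAreaRect(c)); e=sorted([(np.linalg.norm(b[i]-b[(i+1)%4]),i) for i in(0,1)])[0][1]
        q=[(b[e]+b[e+1])/2,(b[(e+2)%4]+b[(e+3)%4])/2]
        P,Q=[onz(s,im,*k,z) for k in q]; d=Q-P; 
        print('A%d'%A,b.mean(0).round(0),'c',((P+Q)/2).round(1),'yaw',np.degrees(np.arctan(-d[0]/d[1])).round(1),'L',np.linalg.norm(d).round(1))
E
python3 - <<'E'
from h import *
s,w=shot('wrist'); p=w['pixels']
print([cv2.cvtColor(p[v:v+1,u:u+1],cv2.COLOR_RGB2HSV).ravel().tolist() for u,v in[(264,146),(250,140),(347,160),(370,170),(300,130),(200,140),(300,185)]])
cores(s,w,box=(200,110,420,200))
for a,b in[((236,140),(293,152)),((320,154),(376,164))]: print(onz(s,w,*a,18),onz(s,w,*b,18))
for n,u,v,z in[('drawer FL in',482,240,63),('drawer FR',600,232,63)]: print(n,onz(s,w,u,v,z))
E
```

```text
[[30, 20, 216], [30, 21, 210], [32, 19, 223], [32, 21, 210], [23, 15, 149], [23, 13, 162], [25, 18, 159]]
A1779 [344. 161.] c [496.2 -42.4  22. ] yaw -4.5 L 63.1
A4189 [274. 138.] c [517.2  31.6  22. ] yaw 1.7 L 154.9
[512.7  70.1  18. ] [501.9  10.   18. ]
[501.1 -17.7  18. ] [494.  -76.4  18. ]
drawer FL in [ 430.1 -192.9   63. ]
drawer FR [ 439.1 -400.5   63. ]
```

```bash
cat >> h.py <<'E'
def go(x,y,z,yawdeg=None):
    s=ctrl.read_state(); M=T(s); 
    cur=s['tool_rot'][2]; dy=0
    if yawdeg is not None: dy=(np.radians(yawdeg)-cur+np.pi/2)%np.pi-np.pi/2; M[:3,:3]=R.from_euler('z',dy).as_matrix()@M[:3,:3]
    d=M[:3,:3].T@(np.array([x,y,z])-s['eef_pos'])
    print('turn z',round(-np.degrees(dy),1),'shift mm',d.round(1),'at',s['eef_pos'].round(1),s['tool_rot'].round(3),'t',s['clock'])
E
sed -i 's/(18,18,120),(40,75,255)/(22,10,180),(40,75,255)/' h.py
H="python3 -m handwheel"; $H '[[[0,0,4.5],[0,0,0],0.17],[[0,0,4.5],[0,0,0],0.17],[[0,0,0],[0.012,0.013,0.03],0.17],[[0,0,0],[0.012,0.013,0.03],0.17],[[0,0,0],[0,0,0.03],0.17]]'; $H '[[[0,0,0],[0,0,0],0.17],[[0,0,0],[0,0,0],0.17]]'
python3 - <<'E'
from h import *
s,w=shot('wrist','w3.png'); cores(s,w); print(s['eef_pos'])
E
```

```text
clock: 6.92
eef_pos: [500.7, -53.3, 100.1]
tool_rot: [3.138, -0.006, -0.117]
force: [1.1, -0.7, 0.6]
width: 70.9
gripper_force: 0.0
clock: 7.08
eef_pos: [496.5, -49.3, 99.6]
tool_rot: [3.141, 0.004, -0.114]
force: [0.5, -0.4, 0.4]
width: 70.6
gripper_force: 0.0
A376 [445. 362.] c [ 302.6 -165.    22. ] yaw 13.7 L 36.7
A337 [ 11. 257.] c [470.2 355.8  22. ] yaw 3.1 L 73.0
A1616 [198. 206.] c [508.3  46.5  22. ] yaw -9.4 L 61.0
A4337 [351. 195.] c [502.6 -75.6  22. ] yaw -3.5 L 126.6
A1003 [374. 163.] c [525.2 -93.3  22. ] yaw -13.2 L 43.3
A2904 [255. 142.] c [553.7   2.6  22. ] yaw 0.6 L 224.7
[496.45949845 -49.31938077  99.62565854]
```

View pics/w3.png

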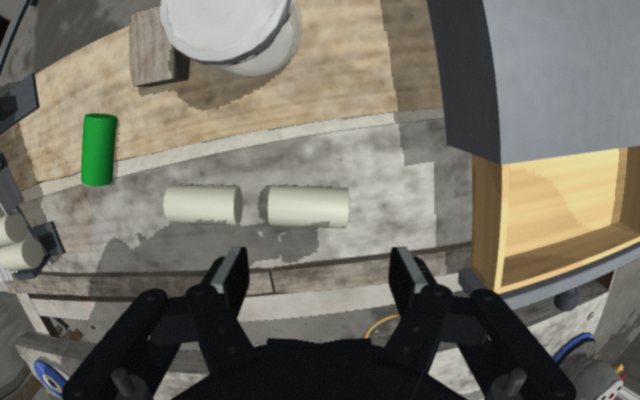

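```bash
python3 - <<'E'
from h import *
s,w=shot('wrist')
for u,v in[(267,206),(349,207),(163,203),(241,206)]: print(onz(s,w,u,v,20))
go(498,-44,0)
E
```

```text
[502.   -9.5  20. ]
[494.1 -71.7  20. ]
[514.2  78.9  20. ]
[504.3  11.   20. ]
turn z -0.0 shift mm [ -1.2  -4.2 101.6] at [498.6 -48.3 101.6] [ 3.141e+00 -1.000e-03 -1.120e-01] t 7.1833
```

```bash
H="python3 -m handwheel"; $H '[[[0,0,0],[-0.001,-0.0055,0.02],0.17],[[0,0,0],[0,0,0.03],0.17],[[0,0,0],[0,0,0.03],0.17],[[0,0,0],[0,0,0.015],0.17],[[0,0,0],[0,0,0.006],0.17]]'; $H '[[[0,0,0],[0,0,0],0.35],[[0,0,0],[0,0,0],0.7],[[0,0,0],[0,0,0],1],[[0,0,0],[0,0,0],1]]';  $H '[[[0,0,0],[0,0,-0.02],1],[[0,0,0],[0,0,-0.03],1],[[0,0,0],[0,0,-0.04],1]]'
python3 -c "
from h import *
go(496,-235,130,2.4)"
```

```text
clock: 7.6
eef_pos: [498.0, -41.3, -0.9]
tool_rot: [-3.141, 0.0, -0.11]
force: [0.3, -0.2, -0.6]
width: 71.1
gripper_force: 0.0
clock: 7.93
eef_pos: [499.1, -41.5, 0.6]
tool_rot: [3.142, -0.002, -0.11]
force: [0.2, 0.3, -1.4]
width: 59.5
gripper_force: 64.2
clock: 8.18
eef_pos: [496.5, -41.2, 89.4]
tool_rot: [3.142, 0.004, -0.11]
force: [1.1, -0.6, -1.5]
width: 59.2
gripper_force: 65.0
turn z -8.7 shift mm [ -8.8 193.6 -40.5] at [496.5 -41.2  89.4] [ 3.142  0.004 -0.11 ] t 8.1833
```

```bash
H="python3 -m handwheel"; $H '[[[0,0,-4.3],[0,0.02,-0.02],1],[[0,0,-4.4],[0,0.03,-0.02],1],[[0,0,0],[0.005,0.04,0],1],[[0,0,0],[0,0.04,0],1],[[0,0,0],[0,0.04,0],1]]'; $H '[[[0,0,0],[0,0.022,0],1],[[0,0,0],[0,0,0],1],[[0,0,0],[0,0,0],1]]'
python3 - <<'E'
from h import *
s,w=shot('wrist','w4.png'); go(515,-237,24,2.4)
E
```

```text
clock: 8.6
eef_pos: [505.5, -212.3, 131.0]
tool_rot: [3.141, -0.003, 0.043]
force: [0.5, 0.9, -2.2]
width: 59.0
gripper_force: 65.3
clock: 8.85
eef_pos: [505.3, -234.7, 130.0]
tool_rot: [3.141, -0.001, 0.038]
force: [0.6, 0.8, -1.8]
width: 59.6
gripper_force: 65.2
turn z -0.0 shift mm [  9.3   4.9 105.7] at [ 505.5 -232.6  129.7] [-3.141 -0.     0.041] t 8.9
```

View pics/w4.png

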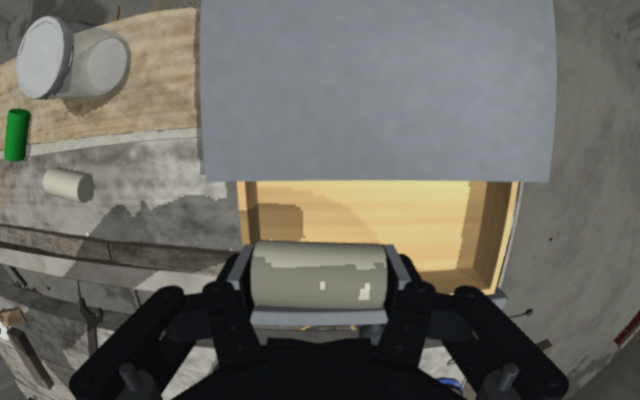

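```bash
python3 - <<'E'
from h import *
s,w=shot('wrist')
print('cab',onz(s,w,204,177,85),onz(s,w,550,181,85))
for u,v in[(238,184),(246,184),(512,184),(520,184),(489,292)]: print(onz(s,w,u,v,63))
E
```

```text
cab [ 534.  -156.9   85. ] [ 543.9 -408.2   85. ]
[ 524.1 -174.2   63. ]
[ 524.3 -180.1   63. ]
[ 534.3 -386.1   63. ]
[ 534.8 -394.6   63. ]
[ 433.1 -390.8   63. ]
```

```bash
H="python3 -m handwheel"; $H '[[[0,0,0],[0.0065,0.002,0.02],1],[[0,0,0],[0,0,0.03],1],[[0,0,0],[0,0,0.03],1],[[0,0,0],[0,0,0.015],1],[[0,0,0],[0,0,0.007],1]]'; $H '[[[0,0,0],[0,0,0.003],1],[[0,0,0],[0,0,0],1]]'
```

```text
clock: 9.37
eef_pos: [511.2, -231.5, 25.0]
tool_rot: [-3.138, 0.004, 0.045]
force: [-0.1, 1.3, -0.6]
width: 59.1
gripper_force: 65.1
clock: 9.53
eef_pos: [512.6, -233.8, 24.4]
tool_rot: [-3.141, 0.0, 0.043]
force: [-0.3, -0.3, -1.1]
width: 59.3
gripper_force: 65.1
```

```bash
H="python3 -m handwheel"; $H '[[[0,0,0],[0,0,0],0.26],[[0,0,0],[0,0,0],0.2],[[0,0,0],[0,0,-0.02],0.2],[[0,0,0],[0,0,-0.04],0.2],[[0,0,0],[0,0,-0.04],0.2]]'; $H '[[[0,0,0],[0,-0.04,-0.02],0.2],[[0,0,0],[0,-0.04,0],0.2],[[0,0,0],[0,-0.04,0],0.2],[[0,0,0],[0,-0.04,0],0.2],[[0,0,0],[0,-0.04,0],0.2]]'; $H '[[[0,0,6],[0,-0.035,0],0.2],[[0,0,5.5],[0,-0.025,0],0.2],[[0,0,0],[0,0,0],0.2],[[0,0,0],[0,0,0],0.17]]'
python3 - <<'E'
from h import *
s,w=shot('wrist','w5.png'); cores(s,w); go(508,43,0,-9)
E
```

```text
clock: 9.95
eef_pos: [511.7, -234.5, 125.6]
tool_rot: [-3.141, 0.001, 0.042]
force: [1.1, -1.0, 0.0]
width: 68.2
gripper_force: 0.0
clock: 10.37
eef_pos: [504.5, -35.9, 144.5]
tool_rot: [-3.141, -0.003, 0.041]
force: [1.4, 0.7, -0.2]
width: 68.1
gripper_force: 0.0
clock: 10.7
eef_pos: [504.8, 24.4, 143.9]
tool_rot: [-3.141, -0.002, -0.154]
force: [0.1, -0.5, -0.2]
width: 70.8
gripper_force: 0.0
A330 [340. 287.] c [402.5  18.8  22. ] yaw 3.4 L 38.7
A256 [606. 280.] c [ 303.2 -384.5   22. ] yaw -82.9 L 61.7
A564 [ 81. 254.] c [472.4 326.2  22. ] yaw 3.8 L 71.7
A407 [ 64. 229.] c [507.2 341.1  22. ] yaw 2.6 L 72.7
A251 [417. 207.] c [476.4 -64.2  22. ] yaw -21.6 L 33.9
A259 [ 56. 200.] c [544.9 336.1  22. ] yaw 82.1 L 24.8
A1461 [298. 192.] c [507.8  43.3  22. ] yaw -8.9 L 59.9
A1622 [445. 178.] c [499.8 -95.1  22. ] yaw -3.0 L 79.1
A646 [575. 155.] c [ 505.1 -267.2   22. ] yaw -0.0 L 68.2
A699 [438. 152.] c [525.6 -87.8  22. ] yaw -4.9 L 43.1
A2354 [327. 139.] c [553.   10.3  22. ] yaw 0.9 L 228.5
turn z 0.0 shift mm [ -0.3 -20.7 143.9] at [504.8  22.5 143.9] [-3.141e+00 -2.000e-03 -1.570e-01] t 10.75
```

View pics/w5.png

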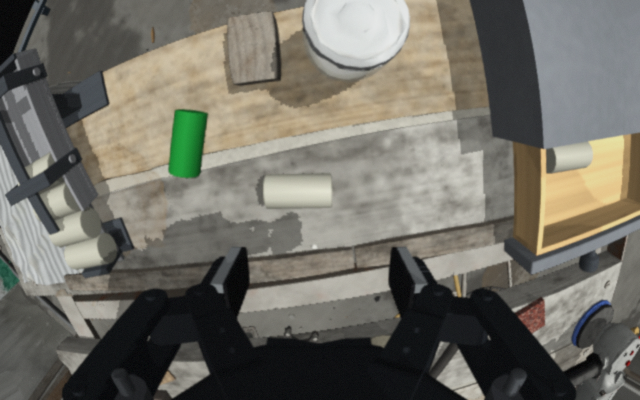

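```bash
H="python3 -m handwheel"; $H '[[[0,0,0],[0,-0.0205,0.03],0.17],[[0,0,0],[0,0,0.04],0.17],[[0,0,0],[0,0,0.04],0.17],[[0,0,0],[0,0,0.025],0.17],[[0,0,0],[0,0,0.008],0.17]]'; $H '[[[0,0,0],[0,0,0],0.35],[[0,0,0],[0,0,0],0.7],[[0,0,0],[0,0,0],1],[[0,0,0],[0,0,0],1]]';  $H '[[[0,0,0],[0,0,-0.02],1],[[0,0,0],[0,0,-0.03],1],[[0,0,0],[0,0,-0.04],1],[[0,0,0],[0,0,-0.04],1]]'
python3 -c "
from h import *
go(516,-331,130,2.4)"
```

```text
clock: 11.17
eef_pos: [505.6, 40.4, -2.8]
tool_rot: [3.14, 0.004, -0.162]
force: [0.1, -0.6, -0.4]
width: 70.5
gripper_force: 0.0
clock: 11.5
eef_pos: [508.8, 42.3, 1.6]
tool_rot: [-3.141, -0.003, -0.159]
force: [0.7, 0.9, -1.2]
width: 59.0
gripper_force: 66.1
clock: 11.83
eef_pos: [506.9, 42.6, 132.2]
tool_rot: [-3.142, 0.0, -0.159]
force: [1.4, 0.4, -1.0]
width: 59.1
gripper_force: 66.1
turn z -11.5 shift mm [ -6.6 373.6   2.2] at [506.9  42.6 132.2] [-3.142  0.    -0.159] t 11.8333
```

```bash
H="python3 -m handwheel"; $H '[[[0,0,-5.7],[0,0.02,0],1],[[0,0,-5.8],[0,0.034,0],1],[[0,0,0],[0,0.04,0],1],[[0,0,0],[0,0.04,0],1],[[0,0,0],[0,0.04,0],1]]'; $H '[[[0,0,0],[0,0.04,0],1],[[0,0,0],[0,0.04,0],1],[[0,0,0],[0,0.04,0],1],[[0,0,0],[0,0.04,0],1],[[0,0,0],[0,0.03,0],1]]';$H '[[[0,0,0],[0,0.01,0],1],[[0,0,0],[0,0,0],1]]';
python3 -c "
from h import *
go(516,-331.7,23.5,2.4)"
```

```text
clock: 12.25
eef_pos: [507.6, -132.4, 131.6]
tool_rot: [3.141, -0.003, 0.043]
force: [1.1, 0.2, -1.1]
width: 59.4
gripper_force: 71.0
clock: 12.67
eef_pos: [514.8, -325.4, 131.8]
tool_rot: [3.138, -0.002, 0.039]
force: [1.0, -0.4, -0.3]
width: 59.1
gripper_force: 71.1
clock: 12.83
eef_pos: [514.8, -335.5, 131.4]
tool_rot: [3.137, -0.001, 0.037]
force: [-0.2, -0.2, -1.3]
width: 58.9
gripper_force: 71.3
turn z -0.3 shift mm [  1.2  -4.2 107.9] at [ 514.8 -335.5  131.4] [ 3.137e+00 -1.000e-03  3.700e-02] t 12.8333
```

```bash
H="python3 -m handwheel"; $H '[[[0,0,0],[0.001,-0.003,0.03],1],[[0,0,0],[0,0,0.03],1],[[0,0,0],[0,0,0.03],1],[[0,0,0],[0,0,0.012],1],[[0,0,0],[0,0,0.005],1]]'; $H '[[[0,0,0],[0,0,0],1],[[0,0,0],[0,0,0],1]]'; $H '[[[0,0,0],[0,0,0],0.26],[[0,0,0],[0,0,0],0.2],[[0,0,0],[0,0,-0.02],0.2],[[0,0,0],[0,0,-0.04],0.2],[[0,0,0],[0,0,-0.04],0.2]]'; python3 -c "
from h import *
go(484,278,150,2.4)"
```

```text
clock: 13.25
eef_pos: [515.7, -324.9, 21.3]
tool_rot: [-3.138, 0.003, 0.044]
force: [-1.0, 1.9, 5.8]
width: 59.4
gripper_force: 72.3
clock: 13.42
eef_pos: [517.6, -328.0, 24.4]
tool_rot: [3.14, -0.002, 0.043]
force: [0.5, -0.4, -1.4]
width: 58.9
gripper_force: 71.3
clock: 13.83
eef_pos: [515.8, -327.6, 124.0]
tool_rot: [-3.141, 0.002, 0.041]
force: [0.6, -0.3, 0.9]
width: 68.7
gripper_force: 0.0
turn z -0.0 shift mm [  -6.4 -606.4  -25.5] at [ 515.8 -327.6  124. ] [-3.141e+00  2.000e-03  4.100e-02] t 13.8333
```

```bash
H="python3 -m handwheel"; $H '[[[0,0,0],[0,-0.03,-0.03],0.2],[[0,0,0],[0,-0.04,-0.02],0.2],[[0,0,0],[0,-0.04,0],0.2],[[0,0,0],[0,-0.04,0],0.2],[[0,0,0],[0,-0.04,0],0.2]]'; $H '[[[0,0,0],[0,-0.04,0],0.2],[[0,0,0],[0,-0.04,0],0.2],[[0,0,0],[0,-0.04,0],0.2],[[0,0,0],[0,-0.04,0],0.2],[[0,0,0],[0,-0.04,0],0.2]]'; $H '[[[0,0,0],[0,-0.04,0],0.2],[[0,0,0],[0,-0.04,0],0.2],[[0,0,0],[0,-0.04,0],0.2],[[0,0,0],[0,-0.03,0],0.2],[[0,0,0],[0,0,0],0.2]]';python3 -m handwheel '[[[0,0,0],[0,0,0],0.17]]'
python3 - <<'E'
from h import *
s,w=shot('wrist','w6.png'); cores(s,w,60); print(s['eef_pos'],s['tool_rot'])
E
```

```text
clock: 14.25
eef_pos: [509.1, -139.9, 172.9]
tool_rot: [3.141, -0.004, 0.041]
force: [-0.2, 1.4, -0.7]
width: 68.2
gripper_force: 0.0
clock: 14.67
eef_pos: [500.6, 60.4, 172.3]
tool_rot: [-3.141, -0.002, 0.041]
force: [0.7, 0.0, 0.0]
width: 68.3
gripper_force: 0.0
clock: 15.08
eef_pos: [493.3, 217.4, 171.6]
tool_rot: [-3.136, -0.001, 0.053]
force: [-0.3, 0.0, -0.4]
width: 68.3
gripper_force: 0.0
clock: 15.17
eef_pos: [494.0, 210.9, 171.8]
tool_rot: [-3.14, -0.001, 0.047]
force: [0.7, -1.0, 0.6]
width: 70.8
gripper_force: 0.0
A1207 [246. 198.] c [488.6 275.1  60. ] yaw 2.7 L 58.3
A1157 [240. 165.] c [517.6 280.   60. ] yaw 3.3 L 61.0
A984 [486. 141.] c [554.4  47.9  60. ] yaw 2.0 L 186.4
A344 [208. 130.] c [547.1 308.4  60. ] yaw 89.4 L 19.0
A645 [255. 126.] c [550.7 266.3  60. ] yaw 4.1 L 25.5
A369 [250.  80.] c [588.8 271.5  60. ] yaw 3.7 L 26.1
[493.99995261 210.85981551 171.77863612] [-3.14033136e+00 -1.49122741e-03  4.65027573e-02]
```

View pics/w6.png

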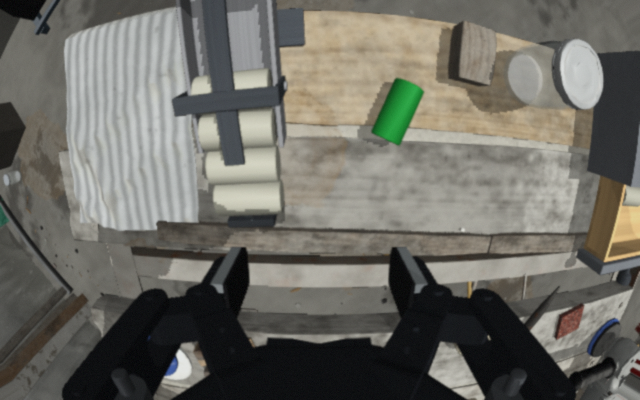

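```bash
H="python3 -m handwheel"; $H '[[[0,0,0],[-0.002,-0.035,0],0.17],[[0,0,0],[-0.002,-0.03,0.02],0.17],[[0,0,0],[0,0,0.02],0.17],[[0,0,0],[0,0,0],0.17],[[0,0,0],[0,0,0],0.17]]'
python3 - <<'E'
from h import *
s,w=shot('wrist','w7.png'); cores(s,w,60,box=(200,150,420,260)); go(487,275,37,3)
E
```

```text
clock: 15.63
eef_pos: [487.5, 270.8, 131.0]
tool_rot: [3.14, 0.001, 0.039]
force: [0.1, -1.4, 0.5]
width: 70.7
gripper_force: 0.0
A1623 [316. 210.] c [487.8 273.2  60. ] yaw 2.2 L 59.3
A1621 [313. 169.] c [517.7 276.1  60. ] yaw 4.2 L 62.4
turn z -0.8 shift mm [-1.3 -4.4 94.9] at [488.4 270.8 131.9] [ 3.141e+00 -1.000e-03  3.800e-02] t 15.6833
```

View pics/w7.png

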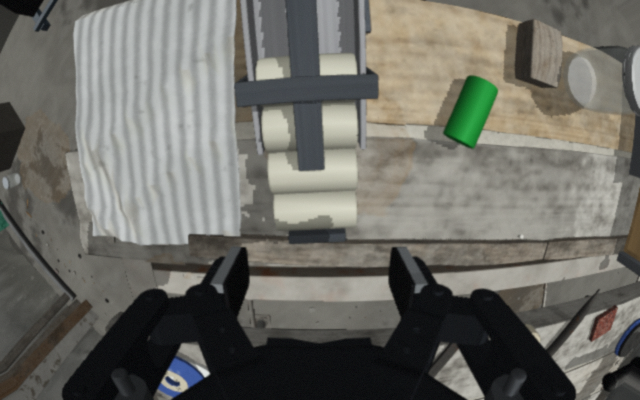

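```bash
H="python3 -m handwheel"; $H '[[[0,0,-0.7],[-0.001,-0.003,0.03],0.17],[[0,0,0],[0,0,0.03],0.17],[[0,0,0],[0,0,0.02],0.17],[[0,0,0],[0,0,0.01],0.17],[[0,0,0],[0,0,0.005],0.17]]'; $H '[[[0,0,0],[0,0,0],0.35],[[0,0,0],[0,0,0],0.7],[[0,0,0],[0,0,0],1],[[0,0,0],[0,0,0],1]]'
```

```text
clock: 16.1
eef_pos: [487.0, 274.5, 36.0]
tool_rot: [3.141, -0.0, 0.051]
force: [0.6, -0.3, 0.1]
width: 71.3
gripper_force: 0.0
clock: 16.43
eef_pos: [486.9, 276.3, 37.1]
tool_rot: [-3.141, -0.002, 0.054]
force: [0.0, -0.3, -1.5]
width: 59.2
gripper_force: 64.4
```

```bash
H="python3 -m handwheel"; $H '[[[0,0,0],[0,0,-0.01],1],[[0,0,0],[0,0,-0.03],1],[[0,0,0],[0,0,-0.04],1],[[0,0,0],[0,0.02,-0.03],1],[[0,0,0.5],[-0.004,0.04,0],1]]'; $H '[[[0,0,0],[-0.004,0.04,0],1],[[0,0,0],[-0.004,0.04,0],1],[[0,0,0],[-0.004,0.04,0],1],[[0,0,0],[-0.004,0.04,0],1],[[0,0,0],[-0.004,0.04,0],1]]';$H '[[[0,0,0],[-0.004,0.04,0],1],[[0,0,0],[-0.004,0.04,0],1],[[0,0,0],[-0.004,0.04,0],1],[[0,0,0],[-0.004,0.04,0],1],[[0,0,0],[0,0.04,0],1]]'; $H '[[[0,0,0],[0,0.03,0],1],[[0,0,0],[0,0.02,0],1],[[0,0,0],[0,0,0],1],[[0,0,0],[0,0,0],1]]'
python3 - <<'E'
from h import *
s,w=shot('wrist','w8.png'); go(472,-237.5,24,2.4)
E
```

```text
clock: 16.85
eef_pos: [490.2, 222.7, 152.3]
tool_rot: [-3.133, -0.013, 0.054]
force: [1.6, -1.1, -1.3]
width: 59.0
gripper_force: 65.0
clock: 17.27
eef_pos: [474.7, 13.8, 147.3]
tool_rot: [-3.141, -0.002, 0.046]
force: [1.3, 0.4, -1.9]
width: 59.4
gripper_force: 64.9
clock: 17.68
eef_pos: [466.9, -187.1, 147.3]
tool_rot: [-3.142, -0.001, 0.045]
force: [0.2, 0.6, -1.7]
width: 59.1
gripper_force: 64.9
clock: 18.02
eef_pos: [469.9, -236.6, 147.0]
tool_rot: [3.141, -0.001, 0.043]
force: [1.2, 1.5, -2.4]
width: 59.0
gripper_force: 64.8
turn z 0.2 shift mm [  1.8   2.8 122.7] at [ 470.  -234.8  146.7] [-3.141e+00 -1.000e-03  4.500e-02] t 18.0667
```

View pics/w8.png

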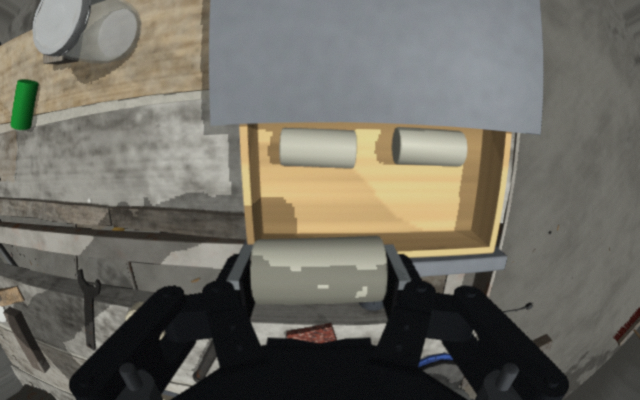

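```bash
H="python3 -m handwheel"; $H '[[[0,0,0],[0.001,0.002,0.03],1],[[0,0,0],[0,0,0.04],1],[[0,0,0],[0,0,0.03],1],[[0,0,0],[0,0,0.015],1],[[0,0,0],[0,0,0.006],1]]'; $H '[[[0,0,0],[0,0,0.001],1],[[0,0,0],[0.005,0,0],1],[[0,0,0],[0.008,0,0],1],[[0,0,0],[0.008,0,0],1],[[0,0,0],[0.004,0,0],1]]'; $H '[[[0,0,0],[0,0,0],1]]'; $H '[[[0,0,0],[0,0,0],0.26],[[0,0,0],[0,0,0],0.2],[[0,0,0],[0,0,-0.02],0.2],[[0,0,0],[0,0,-0.04],0.2],[[0,0,0],[0,0,-0.04],0.2]]'
python3 - <<'E'
from h import *
s,w=shot('wrist'); cores(s,w,40); go(488,220,150,2.8)
E
```

```text
clock: 18.48
eef_pos: [469.9, -234.1, 22.9]
tool_rot: [-3.138, 0.004, 0.048]
force: [-0.4, 1.3, 12.2]
width: 58.9
gripper_force: 66.5
clock: 18.9
eef_pos: [499.0, -235.8, 25.1]
tool_rot: [3.14, -0.003, 0.047]
force: [-0.0, 0.2, -0.9]
width: 59.2
gripper_force: 64.9
clock: 18.98
eef_pos: [498.6, -235.7, 24.7]
tool_rot: [3.14, -0.003, 0.047]
force: [0.2, -0.3, -1.4]
width: 59.2
gripper_force: 64.9
clock: 19.4
eef_pos: [494.2, -235.6, 124.1]
tool_rot: [-3.14, 0.004, 0.044]
force: [1.0, -1.5, 0.1]
width: 68.2
gripper_force: 0.0
A1591 [320. 202.] c [ 495.6 -236.4   40. ] yaw 2.6 L 61.8
A1265 [442. 181.] c [ 517.9 -333.6   40. ] yaw 0.4 L 61.2
turn z -0.3 shift mm [  12.  -458.3  -19.9] at [ 498.6 -238.4  131.9] [ 3.137 -0.008  0.044] t 19.45
```

```bash
H="python3 -m handwheel"; $H '[[[0,0,0],[0,-0.03,-0.02],0.2],[[0,0,0],[0.002,-0.04,0],0.2],[[0,0,0],[0.002,-0.04,0],0.2],[[0,0,0],[0.002,-0.04,0],0.2],[[0,0,0],[0.002,-0.04,0],0.2]]'; $H '[[[0,0,0],[0.002,-0.04,0],0.2],[[0,0,0],[0.002,-0.04,0],0.2],[[0,0,0],[0,-0.04,0],0.2],[[0,0,0],[0,-0.04,0],0.2],[[0,0,0],[0,-0.04,0],0.2]]'; $H '[[[0,0,0],[0,-0.04,0],0.2],[[0,0,0],[0,-0.04,0],0.17],[[0,0,0],[0,-0.03,0],0.17],[[0,0,0],[0,-0.012,0],0.17],[[0,0,0],[0,0,0],0.17]]'
python3 - <<'E'
from h import *
s,w=shot('wrist'); cores(s,w,60,box=(200,130,420,260)); go(487,275.5,36.5,3)
E
```

```text
clock: 19.87
eef_pos: [494.8, -44.4, 144.4]
tool_rot: [-3.141, -0.001, 0.044]
force: [2.0, -0.1, -0.4]
width: 68.3
gripper_force: 0.0
clock: 20.28
eef_pos: [489.6, 155.8, 144.2]
tool_rot: [-3.141, 0.0, 0.045]
force: [0.5, 0.1, 0.4]
width: 68.8
gripper_force: 0.0
clock: 20.7
eef_pos: [483.6, 280.0, 143.7]
tool_rot: [-3.14, 0.0, 0.051]
force: [-0.1, -0.7, 0.2]
width: 70.9
gripper_force: 0.0
A1792 [327. 200.] c [487.8 274.   60. ] yaw 3.0 L 59.9
A1584 [326. 161.] c [518.  276.1  60. ] yaw 3.1 L 61.7
turn z -0.3 shift mm [  2.7   1.3 107.4] at [484.2 276.7 143.9] [3.141 0.    0.048] t 20.75
```

Next core is at the stop. Grip it, then lay it in the right column, pushing that row back likewise.

```bash
H="python3 -m handwheel"; $H '[[[0,0,0],[0.0025,0.001,0.03],0.17],[[0,0,0],[0,0,0.04],0.17],[[0,0,0],[0,0,0.02],0.17],[[0,0,0],[0,0,0.012],0.17],[[0,0,0],[0,0,0.005],0.17]]'; $H '[[[0,0,0],[0,0,0],0.35],[[0,0,0],[0,0,0],0.7],[[0,0,0],[0,0,0],1],[[0,0,0],[0,0,0],1]]';  $H '[[[0,0,0],[0,0,-0.01],1],[[0,0,0],[0,0,-0.03],1],[[0,0,0],[0,0,-0.04],1],[[0,0,0],[0,0.02,-0.03],1],[[0,0,0.3],[-0.004,0.04,0],1]]'; $H '[[[0,0,0],[-0.004,0.04,0],1],[[0,0,0],[-0.004,0.04,0],1],[[0,0,0],[-0.004,0.04,0],1],[[0,0,0],[-0.004,0.04,0],1],[[0,0,0],[-0.004,0.04,0],1]]';$H '[[[0,0,0],[-0.004,0.04,0],1],[[0,0,0],[-0.004,0.04,0],1],[[0,0,0],[-0.004,0.04,0],1],[[0,0,0],[-0.004,0.04,0],1],[[0,0,0],[0,0.04,0],1]]'; $H '[[[0,0,0],[0,0.04,0],1],[[0,0,0],[0,0.04,0],1],[[0,0,0],[0,0.04,0],1],[[0,0,0],[0,0.025,0],1],[[0,0,0],[0,0,0],1]]'
python3 - <<'E'
from h import *
go(476,-333.5,24,2.4)
E
```

```text
clock: 21.17
eef_pos: [487.0, 272.0, 35.7]
tool_rot: [3.139, 0.002, 0.042]
force: [-0.6, -0.9, 0.4]
width: 70.9
gripper_force: 0.0
clock: 21.5
eef_pos: [487.7, 275.3, 38.1]
tool_rot: [-3.141, -0.001, 0.045]
force: [-0.5, -0.9, -1.8]
width: 59.2
gripper_force: 64.2
clock: 21.92
eef_pos: [491.1, 221.7, 153.5]
tool_rot: [-3.133, -0.014, 0.049]
force: [2.6, -1.4, -1.1]
width: 59.1
gripper_force: 64.9
clock: 22.33
eef_pos: [474.5, 12.9, 148.5]
tool_rot: [-3.141, -0.003, 0.041]
force: [1.0, -0.7, -0.2]
width: 59.4
gripper_force: 64.8
clock: 22.75
eef_pos: [465.6, -188.2, 148.5]
tool_rot: [3.141, -0.002, 0.04]
force: [1.0, -0.5, -1.1]
width: 59.4
gripper_force: 64.8
clock: 23.17
eef_pos: [471.2, -339.7, 149.2]
tool_rot: [3.133, -0.003, 0.032]
force: [-0.3, -0.7, -1.6]
width: 58.9
gripper_force: 64.7
turn z -0.6 shift mm [  4.6  -7.1 125.1] at [ 471.2 -339.7  149.2] [ 3.133e+00 -3.000e-03  3.200e-02] t 23.1667
```

```bash
H="python3 -m handwheel"; $H '[[[0,0,-0.3],[0.004,-0.003,0.03],1],[[0,0,0],[0,0,0.04],1],[[0,0,0],[0,0,0.03],1],[[0,0,0],[0,0,0.015],1],[[0,0,0],[0,0,0.006],1]]'; $H '[[[0,0,0],[0,0,0.002],1],[[0,0,0],[0.005,0,0],1],[[0,0,0],[0.008,0,0],1],[[0,0,0],[0.008,0,0],1],[[0,0,0],[0.004,0,0],1]]'; $H '[[[0,0,0],[0,0,0],1]]'; $H '[[[0,0,0],[0,0,0],0.26],[[0,0,0],[0,0,0],0.2],[[0,0,0],[0,0,-0.02],0.2],[[0,0,0],[0,0,-0.04],0.2],[[0,0,0],[0,0,-0.04],0.2]]'
python3 - <<'E'
from h import *
s,w=shot('wrist'); cores(s,w,40); go(487,275.5,145,2.8)
E
```

```text
clock: 23.58
eef_pos: [474.9, -326.2, 24.3]
tool_rot: [-3.139, 0.003, 0.046]
force: [0.9, -0.6, -0.1]
width: 59.0
gripper_force: 64.7
clock: 24.0
eef_pos: [504.0, -326.7, 25.5]
tool_rot: [3.14, -0.004, 0.047]
force: [0.5, 0.2, -1.2]
width: 59.2
gripper_force: 64.8
clock: 24.08
eef_pos: [503.5, -326.4, 25.0]
tool_rot: [3.14, -0.003, 0.048]
force: [0.3, -0.9, -1.7]
width: 59.1
gripper_force: 64.8
clock: 24.5
eef_pos: [499.0, -326.1, 124.0]
tool_rot: [-3.14, 0.004, 0.044]
force: [1.9, -0.5, -0.3]
width: 68.5
gripper_force: 0.0
A289 [ 87. 338.] c [302.7 -35.9  40. ] yaw -48.9 L 29.5
A988 [429. 224.] c [ 485.2 -417.4   40. ] yaw -80.1 L 52.9
A891 [202. 203.] c [ 495.6 -230.4   40. ] yaw 2.7 L 60.8
A1901 [320. 203.] c [ 500.3 -326.4   40. ] yaw 3.5 L 62.6
turn z -0.3 shift mm [  13.5 -605.3  -16. ] at [ 503.2 -329.8  132.6] [ 3.135 -0.008  0.044] t 24.55
```

```bash
H="python3 -m handwheel"; $H '[[[0,0,0],[0,-0.03,-0.015],0.2],[[0,0,0],[0.002,-0.04,0],0.2],[[0,0,0],[0.002,-0.04,0],0.2],[[0,0,0],[0.002,-0.04,0],0.2],[[0,0,0],[0.002,-0.04,0],0.2]]'; $H '[[[0,0,0],[0.002,-0.04,0],0.2],[[0,0,0],[0.002,-0.04,0],0.2],[[0,0,0],[0.001,-0.04,0],0.2],[[0,0,0],[0,-0.04,0],0.2],[[0,0,0],[0,-0.04,0],0.2]]'; $H '[[[0,0,0],[0,-0.04,0],0.2],[[0,0,0],[0,-0.04,0],0.2],[[0,0,0],[0,-0.04,0],0.2],[[0,0,0],[0,-0.04,0],0.2],[[0,0,0],[0,-0.03,0],0.17]]';  $H '[[[0,0,0],[0,-0.021,0],0.17],[[0,0,0],[0,0,0],0.17],[[0,0,0],[0,0,0],0.17]]'
python3 - <<'E'
from h import *
s,w=shot('wrist'); cores(s,w,60,box=(200,130,420,260)); go(487.5,275.5,37,2.8)
E
```

```text
clock: 24.97
eef_pos: [499.5, -135.1, 139.4]
tool_rot: [-3.141, -0.001, 0.044]
force: [0.5, 0.9, 0.6]
width: 68.0
gripper_force: 0.0
clock: 25.38
eef_pos: [495.6, 65.0, 139.3]
tool_rot: [-3.141, -0.0, 0.044]
force: [0.4, 0.6, 0.4]
width: 67.8
gripper_force: 0.0
clock: 25.8
eef_pos: [486.5, 257.2, 139.1]
tool_rot: [-3.14, 0.0, 0.048]
force: [1.3, 0.3, -1.3]
width: 70.8
gripper_force: 0.0
clock: 26.05
eef_pos: [485.9, 275.3, 138.9]
tool_rot: [3.142, 0.0, 0.048]
force: [-0.6, -1.7, 0.2]
width: 71.2
gripper_force: 0.0
A1688 [322. 205.] c [487.4 273.4  60. ] yaw 2.7 L 59.8
A1599 [320. 166.] c [517.3 276.3  60. ] yaw 2.8 L 62.1
turn z -0.2 shift mm [  1.3  -2.  102. ] at [486.3 273.5 139. ] [3.141 0.    0.045] t 26.1
```

```bash
H="python3 -m handwheel"; $H '[[[0,0,0],[0.001,-0.002,0.03],0.17],[[0,0,0],[0,0,0.035],0.17],[[0,0,0],[0,0,0.02],0.17],[[0,0,0],[0,0,0.012],0.17],[[0,0,0],[0,0,0.005],0.17]]'; $H '[[[0,0,0],[0,0,0],0.35],[[0,0,0],[0,0,0],0.7],[[0,0,0],[0,0,0],1],[[0,0,0],[0,0,0],1]]';  $H '[[[0,0,0],[0,0,-0.01],1],[[0,0,0],[0,0,-0.03],1],[[0,0,0],[0,0,-0.04],1],[[0,0,0],[0,0.02,-0.03],1],[[0,0,0.3],[-0.006,0.04,0],1]]'; $H '[[[0,0,0],[-0.006,0.04,0],1],[[0,0,0],[-0.006,0.04,0],1],[[0,0,0],[-0.006,0.04,0],1],[[0,0,0],[-0.006,0.04,0],1],[[0,0,0],[-0.006,0.04,0],1]]';$H '[[[0,0,0],[-0.006,0.04,0],1],[[0,0,0],[-0.006,0.04,0],1],[[0,0,0],[-0.006,0.04,0],1],[[0,0,0],[-0.004,0.04,0],1],[[0,0,0],[0,0.04,0],1]]'; $H '[[[0,0,0],[0,0.03,0],1],[[0,0,0],[0,0.02,0],1],[[0,0,0],[0,0,0],1],[[0,0,0],[0,0,0],1]]'
python3 - <<'E'
from h import *
go(452,-236,24.5,2.4)
s,w=shot('wrist'); cores(s,w,40,box=(250,90,520,230))
E
```

```text
clock: 26.52
eef_pos: [487.0, 274.0, 35.7]
tool_rot: [3.14, 0.002, 0.042]
force: [-0.4, -0.6, -0.1]
width: 71.2
gripper_force: 0.0
clock: 26.85
eef_pos: [488.0, 276.7, 38.1]
tool_rot: [-3.141, -0.002, 0.045]
force: [0.1, 0.1, -1.0]
width: 59.2
gripper_force: 64.2
clock: 27.27
eef_pos: [489.3, 222.7, 153.4]
tool_rot: [-3.133, -0.014, 0.049]
force: [1.7, 0.2, -2.3]
width: 59.3
gripper_force: 65.1
clock: 27.68
eef_pos: [462.1, 13.6, 148.3]
tool_rot: [-3.141, -0.002, 0.041]
force: [1.1, -0.2, -1.7]
width: 59.5
gripper_force: 65.0
clock: 28.1
eef_pos: [447.2, -187.5, 148.3]
tool_rot: [-3.141, -0.001, 0.04]
force: [1.4, 0.4, -1.0]
width: 59.5
gripper_force: 65.0
clock: 28.43
eef_pos: [450.2, -237.0, 148.0]
tool_rot: [3.141, -0.001, 0.037]
force: [-0.3, 1.0, -2.1]
width: 59.0
gripper_force: 64.9
turn z -0.3 shift mm [  1.7  -1.  123.5] at [ 450.2 -237.   148. ] [ 3.141e+00 -1.000e-03  3.700e-02] t 28.4333
A1233 [431. 140.] c [ 502.9 -331.    40. ] yaw 4.7 L 61.1
A1458 [320. 139.] c [ 498.  -236.2   40. ] yaw 3.2 L 61.8
```

```bash
H="python3 -m handwheel"; $H '[[[0,0,0],[0.001,0.001,0.03],1],[[0,0,0],[0,0,0.04],1],[[0,0,0],[0,0,0.03],1],[[0,0,0],[0,0,0.014],1],[[0,0,0],[0,0,0.006],1]]'; $H '[[[0,0,0],[0,0,0.002],1],[[0,0,0],[0,0,0],1],[[0,0,0],[0,0,0],1]]'; $H '[[[0,0,0],[0,0,0],0.26],[[0,0,0],[0,0,0],0.2],[[0,0,0],[0,0,-0.02],0.2],[[0,0,0],[0,0,-0.04],0.2],[[0,0,0],[0,0,-0.04],0.2]]'
python3 - <<'E'
from h import *
s,w=shot('wrist'); cores(s,w,40); go(487,275.5,145,2.8)
E
```

```text
clock: 28.9
eef_pos: [450.3, -233.7, 25.1]
tool_rot: [-3.138, 0.003, 0.043]
force: [0.4, 1.0, -1.6]
width: 59.2
gripper_force: 64.9
clock: 29.15
eef_pos: [452.2, -236.5, 26.2]
tool_rot: [3.141, -0.002, 0.041]
force: [0.9, -0.3, -1.9]
width: 59.4
gripper_force: 64.9
clock: 29.57
eef_pos: [450.3, -236.2, 126.0]
tool_rot: [-3.14, 0.002, 0.039]
force: [1.8, -0.5, -0.2]
width: 68.3
gripper_force: 0.0
A342 [366. 329.] c [ 325.4 -286.3   40. ] yaw 1.2 L 52.0
A282 [264. 331.] c [ 318. -188.   40.] yaw 6.1 L 30.0
A1628 [319. 204.] c [ 450.  -236.6   40. ] yaw 3.2 L 61.6
A1642 [442. 144.] c [ 502.9 -330.8   40. ] yaw 4.8 L 61.5
A267 [192. 140.] c [ 497.9 -135.6   40. ] yaw -0.6 L 20.0
A1981 [321. 143.] c [ 497.8 -235.8   40. ] yaw 3.8 L 62.2
turn z -0.6 shift mm [  57.9 -512.1  -13.6] at [ 454.3 -238.9  133.2] [ 3.137 -0.009  0.039] t 29.6167
```

```bash
H="python3 -m handwheel"; $H '[[[0,0,-0.4],[0.004,-0.03,-0.012],0.2],[[0,0,0],[0.006,-0.04,0],0.2],[[0,0,0],[0.006,-0.04,0],0.2],[[0,0,0],[0.006,-0.04,0],0.2],[[0,0,0],[0.006,-0.04,0],0.2]]'; $H '[[[0,0,0],[0.006,-0.04,0],0.2],[[0,0,0],[0.006,-0.04,0],0.2],[[0,0,0],[0.006,-0.04,0],0.2],[[0,0,0],[0.006,-0.04,0],0.2],[[0,0,0],[0.006,-0.04,0],0.2]]'; $H '[[[0,0,0],[0,-0.04,0],0.2],[[0,0,0],[0,-0.04,0],0.17],[[0,0,0],[0,-0.03,0],0.17],[[0,0,0],[0,-0.012,0],0.17],[[0,0,0],[0,0,0],0.17]]'; $H '[[[0,0,0],[0,0,0],0.17]]'
python3 - <<'E'
from h import *
s,w=shot('wrist'); cores(s,w,60,box=(200,60,420,260)); go(487.5,275.5,37,2.8)
E
```

```text
clock: 30.03
eef_pos: [470.8, -43.7, 138.0]
tool_rot: [-3.141, -0.002, 0.046]
force: [0.3, -0.6, 0.1]
width: 68.4
gripper_force: 0.0
clock: 30.45
eef_pos: [491.1, 158.1, 138.0]
tool_rot: [-3.141, -0.001, 0.047]
force: [1.2, -0.2, 0.1]
width: 68.5
gripper_force: 0.0
clock: 30.87
eef_pos: [484.5, 282.1, 137.3]
tool_rot: [-3.139, -0.001, 0.054]
force: [-0.3, -0.7, -0.1]
width: 70.6
gripper_force: 0.0
clock: 30.95
eef_pos: [485.3, 277.2, 137.5]
tool_rot: [3.141, -0.001, 0.048]
force: [-0.5, -0.9, 0.2]
width: 71.0
gripper_force: 0.0
A1845 [323. 204.] c [488.2 274.5  60. ] yaw 3.6 L 59.3
turn z -0.2 shift mm [  1.8   0.2 100.5] at [485.6 275.7 137.5] [ 3.141e+00 -1.000e-03  4.500e-02] t 31.0
```

```bash
H="python3 -m handwheel"; $H '[[[0,0,0],[0.002,-0.001,0.03],0.17],[[0,0,0],[0,0,0.034],0.17],[[0,0,0],[0,0,0.02],0.17],[[0,0,0],[0,0,0.012],0.17],[[0,0,0],[0,0,0.004],0.17]]'; $H '[[[0,0,0],[0,0,0],0.35],[[0,0,0],[0,0,0],0.7],[[0,0,0],[0,0,0],1],[[0,0,0],[0,0,0],1]]';  $H '[[[0,0,0],[0,0,-0.01],1],[[0,0,0],[0,0,-0.03],1],[[0,0,0],[0,0,-0.04],1],[[0,0,0],[0,0.02,-0.03],1],[[0,0,0.3],[-0.006,0.04,0],1]]'; $H '[[[0,0,0],[-0.006,0.04,0],1],[[0,0,0],[-0.006,0.04,0],1],[[0,0,0],[-0.006,0.04,0],1],[[0,0,0],[-0.006,0.04,0],1],[[0,0,0],[-0.006,0.04,0],1]]';$H '[[[0,0,0],[-0.006,0.04,0],1],[[0,0,0],[-0.006,0.04,0],1],[[0,0,0],[-0.006,0.04,0],1],[[0,0,0],[-0.004,0.04,0],1],[[0,0,0],[0,0.04,0],1]]'; $H '[[[0,0,0],[0,0.04,0],1],[[0,0,0],[0,0.04,0],1],[[0,0,0],[0,0.04,0],1],[[0,0,0],[0,0.025,0],1],[[0,0,0],[0,0,0],1]]'; $H '[[[0,0,0],[0,0,0],1]]'
python3 - <<'E'
from h import *
go(456,-331,24.5,2.4)
s,w=shot('wrist'); cores(s,w,40,box=(150,90,520,230))
E
```

```text
clock: 31.42
eef_pos: [486.9, 275.9, 35.7]
tool_rot: [3.139, 0.002, 0.044]
force: [0.2, 0.1, -0.3]
width: 71.0
gripper_force: 0.0
clock: 31.75
eef_pos: [488.1, 279.1, 38.2]
tool_rot: [-3.141, -0.002, 0.047]
force: [0.1, -0.4, -2.1]
width: 59.4
gripper_force: 64.0
clock: 32.17
eef_pos: [489.0, 224.8, 153.2]
tool_rot: [-3.134, -0.013, 0.05]
force: [1.8, -0.0, -2.4]
width: 59.3
gripper_force: 64.8
clock: 32.58
eef_pos: [462.3, 15.9, 148.3]
tool_rot: [-3.141, -0.002, 0.042]
force: [1.1, -0.6, -1.2]
width: 59.3
gripper_force: 64.7
clock: 33.0
eef_pos: [447.8, -185.1, 148.2]
tool_rot: [-3.141, -0.001, 0.041]
force: [-0.1, 0.7, -1.5]
width: 59.0
gripper_force: 64.7
clock: 33.42
eef_pos: [454.0, -336.6, 148.9]
tool_rot: [3.133, -0.002, 0.034]
force: [-0.2, -1.5, 0.1]
width: 59.0
gripper_force: 64.7
clock: 33.5
eef_pos: [454.4, -330.1, 148.0]
tool_rot: [3.14, -0.001, 0.039]
force: [0.7, 1.0, -0.6]
width: 59.3
gripper_force: 64.7
turn z -0.2 shift mm [  1.5   0.8 123.5] at [ 454.4 -330.1  148. ] [ 3.14e+00 -1.00e-03  3.90e-02] t 33.5
A890 [208. 196.] c [ 451.1 -231.7   40. ] yaw 2.1 L 59.6
A1113 [424. 173.] c [ 477.5 -420.    40. ] yaw -72.2 L 56.7
A1337 [204. 143.] c [ 497.6 -230.4   40. ] yaw 2.9 L 61.0
A1741 [316. 139.] c [ 502.4 -326.4   40. ] yaw 3.7 L 62.5
```

```bash
H="python3 -m handwheel"; $H '[[[0,0,0],[0.001,0.001,0.03],1],[[0,0,0],[0,0,0.04],1],[[0,0,0],[0,0,0.03],1],[[0,0,0],[0,0,0.014],1],[[0,0,0],[0,0,0.006],1]]'; $H '[[[0,0,0],[0,0,0.002],1],[[0,0,0],[0,0,0],1],[[0,0,0],[0,0,0],1]]'; $H '[[[0,0,0],[0,0,0],0.26],[[0,0,0],[0,0,0],0.2],[[0,0,0],[0,0,-0.02],0.2],[[0,0,0],[0,0,-0.04],0.2],[[0,0,0],[0,0,-0.04],0.2]]';$H '[[[0,0,0],[-0.02,-0.025,-0.02],0.2],[[0,0,0],[-0.03,-0.015,-0.02],0.2],[[0,0,0],[-0.03,0,0],0.2],[[0,0,0],[0,0,0],0.2],[[0,0,0],[0,0,0],0.2]]'
python3 - <<'E'
from h import *
s,w=shot('wrist','w9.png'); cores(s,w,40); go(350,-291,30,2.4)
E
```

```text
clock: 33.97
eef_pos: [455.1, -325.6, 24.9]
tool_rot: [-3.137, 0.003, 0.045]
force: [-0.9, -0.5, -1.4]
width: 59.4
gripper_force: 64.7
clock: 34.22
eef_pos: [457.0, -329.2, 26.4]
tool_rot: [3.14, -0.002, 0.043]
force: [1.1, -0.1, -1.2]
width: 58.8
gripper_force: 64.7
clock: 34.63
eef_pos: [455.1, -328.7, 125.9]
tool_rot: [-3.14, 0.002, 0.041]
force: [0.8, 0.0, -0.8]
width: 68.3
gripper_force: 0.0
clock: 35.05
eef_pos: [373.5, -292.8, 166.4]
tool_rot: [3.141, -0.002, 0.04]
force: [0.4, 0.4, -1.1]
width: 68.2
gripper_force: 0.0
A363 [176. 380.] c [ 83.9 -98.8  40. ] yaw 87.1 L 55.9
A347 [195. 357.] c [ 144.2 -141.6   40. ] yaw -81.2 L 53.1
A359 [272. 312.] c [ 233.8 -246.4   40. ] yaw 4.9 L 61.1
A625 [113. 304.] c [212.  -32.2  40. ] yaw 37.0 L 70.0
A280 [318. 281.] c [ 278.6 -295.4   40. ] yaw -0.2 L 35.4
A952 [337. 255.] c [ 308.4 -313.2   40. ] yaw 2.5 L 93.4
A574 [211. 257.] c [ 298.6 -185.    40. ] yaw 37.8 L 60.1
A923 [429. 263.] c [ 300.5 -410.3   40. ] yaw -0.9 L 52.4
A469 [176. 178.] c [ 380.3 -154.8   40. ] yaw 1.1 L 32.1
A848 [367. 178.] c [ 386.6 -336.    40. ] yaw 2.7 L 53.1
A523 [228. 177.] c [ 383.  -208.9   40. ] yaw 1.5 L 38.8
A1473 [255.  99.] c [ 453.6 -233.6   40. ] yaw 3.3 L 61.2
A1567 [367.  95.] c [ 460.3 -331.4   40. ] yaw 2.4 L 61.8
A1027 [458.  97.] c [ 467.1 -417.    40. ] yaw -87.0 L 58.7
A1200 [154.  68.] c [ 487.8 -132.2   40. ] yaw -5.9 L 71.1
A1445 [255.  45.] c [ 502.1 -232.2   40. ] yaw 3.2 L 61.2
A1950 [367.  41.] c [ 508.7 -329.8   40. ] yaw 3.5 L 69.4
turn z -0.1 shift mm [-25.   -3.1 135.9] at [ 374.8 -293.   166. ] [ 3.141e+00 -2.000e-03  4.100e-02] t 35.1
```

View pics/w9.png

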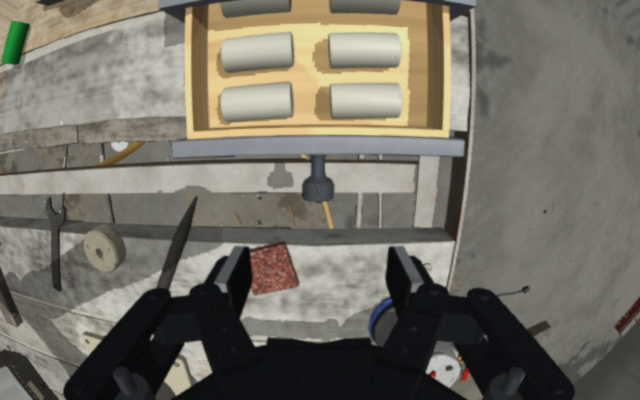

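```bash
H="python3 -m handwheel"; $H '[[[0,0,0],[0.001,-0.002,0.03],0],[[0,0,0],[0,0,0.035],0],[[0,0,0],[0,0,0.035],0],[[0,0,0],[0,0,0.025],0],[[0,0,0],[0,0,0.008],0]]'; $H '[[[0,0,0],[0,0,0],0.5],[[0,0,0],[0,0,0],0.8],[[0,0,0],[0,0,0],1],[[0,0,0],[0,0,0],1],[[0,0,0],[0,0,0],1]]'; $H '[[[0,0,0],[0.002,0,0],1],[[0,0,0],[0.004,0,0],1],[[0,0,0],[0.007,0,0],1],[[0,0,0],[0.009,0,0],1],[[0,0,0],[0.009,0,0],1]]'; $H '[[[0,0,0],[0.009,0,0],1],[[0,0,0],[0.009,0,0],1],[[0,0,0],[0.009,0,0],1],[[0,0,0],[0.009,0,0],1],[[0,0,0],[0.009,0,0],1]]'
```

```text
clock: 35.52
eef_pos: [374.9, -289.4, 28.6]
tool_rot: [-3.138, 0.003, 0.042]
force: [0.2, -0.1, 0.1]
width: 85.4
gripper_force: 0.0
clock: 35.93
eef_pos: [376.6, -292.3, 33.6]
tool_rot: [3.138, -0.003, 0.042]
force: [-0.2, 3.6, 23.4]
width: 25.7
gripper_force: 59.3
clock: 36.35
eef_pos: [407.1, -290.8, 33.8]
tool_rot: [3.139, -0.002, 0.041]
force: [-1.6, -1.6, 5.9]
width: 25.6
gripper_force: 58.5
clock: 36.77
eef_pos: [452.3, -288.7, 33.8]
tool_rot: [3.139, -0.002, 0.041]
force: [-1.5, -1.8, 5.8]
width: 25.2
gripper_force: 58.6
```

Moved 76 of 118 mm; 42 left, slowing down.

```bash
H="python3 -m handwheel"; $H '[[[0,0,0],[0.008,0,0],1],[[0,0,0],[0.008,0,0],1],[[0,0,0],[0.007,0,0],1],[[0,0,0],[0.006,0,0],1],[[0,0,0],[0.005,0,0],1]]'; $H '[[[0,0,0],[0.004,0,0],1],[[0,0,0],[0.003,0,0],1],[[0,0,0],[0.003,0,0],1],[[0,0,0],[0.002,0,0],1],[[0,0,0],[0,0,0],1]]'
```

```text
clock: 37.18
eef_pos: [486.6, -287.2, 33.8]
tool_rot: [3.139, -0.003, 0.042]
force: [-1.2, -1.6, 5.1]
width: 26.0
gripper_force: 58.7
clock: 37.6
eef_pos: [487.0, -287.1, 33.7]
tool_rot: [-3.139, 0.014, 0.038]
force: [-22.3, -0.9, 23.1]
width: 25.7
gripper_force: 60.4
```

```bash
H="python3 -m handwheel"; $H '[[[0,0,0],[-0.011,0,0],1],[[0,0,0],[0,0,0],0.3],[[0,0,0],[0,0,0],0],[[0,0,0],[0,0,0],0]]'; $H '[[[0,0,0],[0,0,-0.03],0],[[0,0,0],[0,0,-0.04],0],[[0,0,0],[-0.015,0,-0.04],0],[[0,0,0],[-0.015,0,0],0],[[0,0,0],[0,0,0],0]]'
python3 - <<'E'
from h import *
s,w=shot('wrist'); _,a=shot('scene');_,b=shot('side')
W=w['pixels'][50:290,120:520]; c=lambda i,x,y,ww,h:cv2.resize(i['pixels'][y:y+h,x:x+ww],(400,300),interpolation=cv2.INTER_CUBIC)
o=np.vstack([cv2.resize(W,(500,300)) if 0 else np.hstack([cv2.resize(W,(400,300)),c(w,250,120,160,120)]),np.hstack([c(a,320,140,120,90),c(b,240,95,133,100)])])
cv2.imwrite('pics/c2.png',o[:,:,::-1]); print(s['eef_pos'],s['tool_rot'])
E
```

```text
clock: 37.93
eef_pos: [487.5, -285.4, 32.4]
tool_rot: [-3.142, -0.001, 0.043]
force: [0.2, 0.0, 0.2]
width: 60.5
gripper_force: 0.0
clock: 38.35
eef_pos: [455.8, -287.8, 143.3]
tool_rot: [3.14, -0.002, 0.041]
force: [-0.9, -0.3, -0.2]
width: 85.7
gripper_force: 0.0
[ 455.8212056  -287.8352567   143.25730667] [ 3.14012854e+00 -2.08089675e-03  4.06380758e-02]
```

View pics/c2.png

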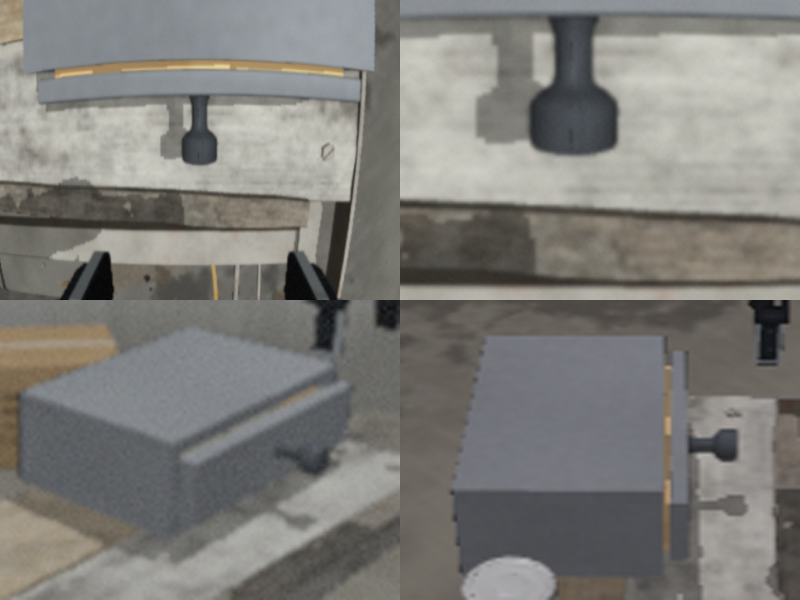

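```bash
python3 - <<'E'
from h import *
s,w=shot('wrist')
p=w['pixels'].astype(int)
for u in (230,270,360,400): print(u,[tuple(p[v,u]) for v in range(92,132,2)])
# knob: dark blob
m=cv2.inRange(w['pixels'],(0,0,0),(75,78,85)); m[:130]=0; m[200:]=0; m[:,:260]=0; m[:,380:]=0
ys,xs=np.nonzero(m); print(xs.min(),xs.max(),ys.min(),ys.max())
s9=dict(s); s9['eef_pos']=np.array([374.8,-293,166]); s9['tool_rot']=np.array([3.141,-.002,.041])
for u,v,z in[(193,137,63),(445,130,63),(318,187,58)]: print('w9',onz(s9,w,u,v,z))
E
```

```text
230 [(np.int64(132), np.int64(138), np.int64(143)), (np.int64(130), np.int64(137), np.int64(141)), (np.int64(131), np.int64(137), np.int64(142)), (np.int64(130), np.int64(136), np.int64(140)), (np.int64(131), np.int64(136), np.int64(140)), (np.int64(115), np.int64(111), np.int64(105)), (np.int64(160), np.int64(134), np.int64(94)), (np.int64(164), np.int64(135), np.int64(93)), (np.int64(164), np.int64(136), np.int64(96)), (np.int64(132), np.int64(125), np.int64(115)), (np.int64(133), np.int64(138), np.int64(144)), (np.int64(133), np.int64(138), np.int64(143)), (np.int64(132), np.int64(138), np.int64(142)), (np.int64(134), np.int64(140), np.int64(144)), (np.int64(133), np.int64(138), np.int64(143)), (np.int64(135), np.int64(139), np.int64(144)), (np.int64(133), np.int64(138), np.int64(143)), (np.int64(131), np.int64(136), np.int64(142)), (np.int64(125), np.int64(129), np.int64(133)), (np.int64(100), np.int64(103), np.int64(104))]
270 [(np.int64(133), np.int64(139), np.int64(144)), (np.int64(133), np.int64(138), np.int64(143)), (np.int64(133), np.int64(138), np.int64(143)), (np.int64(13
[... 2064 characters left out ...]
.int64(173), np.int64(144), np.int64(99)), (np.int64(201), np.int64(181), np.int64(130)), (np.int64(138), np.int64(141), np.int64(140)), (np.int64(147), np.int64(153), np.int64(159)), (np.int64(147), np.int64(153), np.int64(158)), (np.int64(147), np.int64(151), np.int64(158)), (np.int64(145), np.int64(150), np.int64(153)), (np.int64(143), np.int64(150), np.int64(153)), (np.int64(142), np.int64(147), np.int64(151)), (np.int64(139), np.int64(146), np.int64(151)), (np.int64(141), np.int64(146), np.int64(151)), (np.int64(122), np.int64(128), np.int64(131)), (np.int64(109), np.int64(109), np.int64(108))]
304 338 130 183
w9 [ 423.5 -185.9   63. ]
w9 [ 438.  -395.6   63. ]
w9 [ 382.6 -292.1   58. ]
```

```bash
python3 - <<'E'
from h import *
s,w=shot('wrist')
c=onz(s,w,315,99.5,85)
s1=dict(s); s1['eef_pos']=np.array([477.59,-303.18,159.25]); s1['tool_rot']=np.array([-3.1397,.0042,.030])
i=cv2.imread('pics/w1.png')
for u in(240,380): print(u,[int(x[0])-int(x[2]) for x in i[125:175,u]])
for z in(60,66,72,78,84):
    print(z,'now',onz(s,w,315,108,z)-c,onz(s,w,315,128,z)[0])
print(c, 'knob head front', onz(s,w,321,183,47), 'stem top',onz(s,w,321,150,53))
im=w['pixels']; cv2.imwrite('pics/now.png',im[:,:,::-1])
E
```

```text
240 [9, 8, 7, 8, -4, -39, -64, -70, -68, -66, -59, -53, -49, -60, -78, -90, -90, -88, -89, -88, -88, -78, -49, -8, 10, 10, 11, 9, 10, 10, 10, 10, 10, 10, 11, 10, 10, 9, 9, 10, 10, 6, -2, -8, -9, -9, -9, -9, -11, -11]
380 [9, 2, -25, -56, -69, -72, -68, -65, -63, -60, -58, -67, -75, -79, -77, -77, -78, -78, -77, -65, -21, 5, 11, 11, 9, 10, 11, 10, 10, 12, 12, 11, 11, 10, 11, 9, 12, 11, 10, 4, -5, -10, -11, -9, -9, -9, -9, -9, -10, -10]
60 now [ -5.6   0.1 -25. ] 516.0
66 now [ -5.5   0.  -19. ] 516.4
72 now [ -5.5   0.  -13. ] 516.8
78 now [-5.5 -0.1 -7. ] 517.2
84 now [-5.4 -0.2 -1. ] 517.7
[ 535.9 -280.3   85. ] knob head front [ 472.3 -287.1   47. ] stem top [ 499.2 -285.8   53. ]
```

```bash
H="python3 -m handwheel"; $H '[[[0,0,0],[-0.018,0,0.02],1],[[0,0,0],[0,0,0.03],1],[[0,0,0],[0,0,0.03],1],[[0,0,0],[0,0,0.02],1],[[0,0,0],[0,0,0.008],1]]'; $H '[[[0,0,0],[0,0,0],1],[[0,0,0],[0.008,0,0],1],[[0,0,0],[0.006,0,0],1],[[0,0,0],[0.004,0,0],1],[[0,0,0],[0,0,0],1]]'; $H '[[[0,0,0],[0.004,0,0],1],[[0,0,0],[0.003,0,0],1],[[0,0,0],[0,0,0],1]]'; $H '[[[0,0,0],[0.004,0,0],1],[[0,0,0],[0.003,0,0],1],[[0,0,0],[0,0,0],1]]'
```

```text
clock: 39.02
eef_pos: [437.3, -286.2, 29.3]
tool_rot: [-3.138, 0.005, 0.042]
force: [0.6, 0.8, 0.1]
width: 25.8
gripper_force: 0.0
clock: 39.43
eef_pos: [459.3, -287.2, 34.2]
tool_rot: [3.14, -0.003, 0.044]
force: [-0.3, -0.6, -0.7]
width: 0.2
gripper_force: 0.0
clock: 39.68
eef_pos: [464.5, -286.7, 33.4]
tool_rot: [3.141, -0.001, 0.043]
force: [-1.1, 0.4, -0.1]
width: -0.0
gripper_force: 0.0
clock: 39.93
eef_pos: [468.2, -286.5, 32.9]
tool_rot: [-3.14, 0.004, 0.041]
force: [-5.5, -0.3, 3.3]
width: -0.2
gripper_force: 2.8
```

```bash
H="python3 -m handwheel"; $H '[[[0,0,0],[0.004,0,0],1],[[0,0,0],[0,0,0],1],[[0,0,0],[0,0,0],1]]'; $H '[[[0,0,0],[0.004,0,0],1],[[0,0,0],[0,0,0],1],[[0,0,0],[0,0,0],1]]'; $H '[[[0,0,0],[0.004,0,0],1],[[0,0,0],[0,0,0],1],[[0,0,0],[0,0,0],1]]'
```

```text
clock: 40.18
eef_pos: [468.2, -286.4, 32.8]
tool_rot: [-3.138, 0.009, 0.039]
force: [-13.5, -0.4, 10.5]
width: 0.1
gripper_force: 6.6
clock: 40.43
eef_pos: [468.1, -286.3, 32.7]
tool_rot: [-3.136, 0.015, 0.037]
force: [-20.8, 0.6, 14.5]
width: 0.1
gripper_force: 10.5
clock: 40.68
eef_pos: [468.1, -286.2, 32.6]
tool_rot: [-3.134, 0.021, 0.036]
force: [-29.1, -1.7, 20.3]
width: -0.3
gripper_force: 14.5
```

```bash
H="python3 -m handwheel"; $H '[[[0,0,0],[-0.02,0,0],1],[[0,0,0],[-0.012,0,-0.01],1],[[0,0,0],[0,0,-0.04],1],[[0,0,0],[0,0,-0.04],0],[[0,0,0],[0.02,0,0],0]]' >/dev/null; $H '[[[0,0,0],[0.03,0,0],0],[[0,0,0],[0,0,0],0],[[0,0,0],[0,0,0],0]]'; python3 -c "
from h import *
go(486.5,-287,30,2.4)
for n in('scene','side'):
    _,i=shot(n,n+'_e.png')
i0=cv2.imread('pics/side0.png').astype(int); i1=cv2.imread('pics/side_e.png').astype(int)
d=(abs(i0-i1).sum(2)>60).astype('uint8')
for c in cv2.findContours(d,0,2)[0]:
    if cv2.contourArea(c)>25: print('side diff',cv2.boundingRect(c))
s,b=shot('side')
for n,p in dict(jarlid=(632,-16,102),green=(570,138,16),stop=(487,274,52)).items(): print(n,proj(s,b,p))
"
```

```text
clock: 41.35
eef_pos: [502.5, -284.4, 123.1]
tool_rot: [3.141, -0.001, 0.045]
force: [-1.4, -0.6, -0.4]
width: 60.6
gripper_force: 0.0
turn z 0.2 shift mm [-16.2   1.9  93. ] at [ 502.5 -284.4  123.1] [ 3.141e+00 -1.000e-03  4.500e-02] t 41.35
side diff (481, 376, 41, 24)
side diff (413, 374, 26, 26)
side diff (468, 370, 23, 30)
side diff (521, 346, 119, 54)
side diff (269, 316, 13, 21)
side diff (313, 315, 80, 75)
side diff (294, 308, 59, 43)
side diff (315, 276, 11, 21)
side diff (445, 275, 150, 97)
side diff (247, 266, 71, 54)
side diff (285, 265, 28, 14)
side diff (421, 255, 43, 22)
side diff (326, 237, 20, 27)
side diff (392, 229, 31, 84)
side diff (327, 228, 13, 21)
side diff (334, 210, 9, 10)
side diff (332, 165, 46, 70)
side diff (594, 120, 11, 13)
side diff (327, 112, 30, 69)
side diff (585, 110, 9, 22)
side diff (603, 96, 37, 71)
side diff (605, 95, 8, 19)
side diff (621, 82, 19, 19)
side diff (327, 36, 36, 86)
side diff (212, 33, 88, 105)
side diff (228, 30, 40, 7)
side diff (328, 14, 26, 25)
side diff (322, 4, 8, 15)
side diff (561, 0, 59, 102)
side diff (218, 0, 14, 14)
jarlid [275.1 190.5]
green [299.3 277.1]
stop [341.4 330.1]
```

```bash
H="python3 -m handwheel"; $H '[[[0,0,0],[-0.016,0.002,0.02],0],[[0,0,0],[0,0,0.03],0],[[0,0,0],[0,0,0.03],0],[[0,0,0],[0,0,0.013],0],[[0,0,0],[0,0,0],0]]' >/dev/null; $H '[[[0,0,0],[0,0,0],0.5],[[0,0,0],[0,0,0],0.8],[[0,0,0],[0,0,0],1],[[0,0,0],[0,0,0],1],[[0,0,0],[0,0,0],1]]'; $H '[[[0,0,0],[-0.004,0,0],1],[[0,0,0],[-0.008,0,0],1],[[0,0,0],[-0.01,0,0],1],[[0,0,0],[-0.012,0,0],1],[[0,0,0],[-0.012,0,0],1]]';$H '[[[0,0,0],[-0.012,0,0],1],[[0,0,0],[-0.012,0,0],1],[[0,0,0],[-0.012,0,0],1],[[0,0,0],[-0.012,0,0],1],[[0,0,0],[-0.01,0,0],1]]'; $H '[[[0,0,0],[-0.008,0,0],1],[[0,0,0],[-0.004,0,0],1],[[0,0,0],[0,0,0],1]]'
```

```text
clock: 42.33
eef_pos: [485.2, -287.2, 31.2]
tool_rot: [-3.141, -0.001, 0.042]
force: [-3.8, -0.0, 28.9]
width: 26.1
gripper_force: 60.1
clock: 42.75
eef_pos: [440.3, -289.3, 31.4]
tool_rot: [3.142, -0.003, 0.043]
force: [1.7, 2.1, 6.2]
width: 25.5
gripper_force: 59.0
clock: 43.17
eef_pos: [381.3, -291.9, 31.4]
tool_rot: [-3.141, -0.002, 0.042]
force: [1.4, 1.8, 8.9]
width: 25.4
gripper_force: 59.2
clock: 43.42
eef_pos: [368.1, -292.5, 31.3]
tool_rot: [-3.141, -0.001, 0.041]
force: [-1.5, 1.6, 10.4]
width: 25.8
gripper_force: 59.4
```

```bash
H="python3 -m handwheel"; $H '[[[0,0,0],[-0.003,0,0],1],[[0,0,0],[0,0,0],1]]';$H '[[[0,0,0],[-0.003,0,0],1],[[0,0,0],[0,0,0],1]]'; python3 - <<'E'
from h import *
s,w=shot('wrist','w10.png'); cores(s,w,40); print(s['eef_pos'])
p=w['pixels'].astype(int)
for u in(200,280,420): print(u,[int(x[0]-x[2]) for x in p[60:240:3,u]])
E
```

```text
clock: 43.58
eef_pos: [367.7, -292.6, 31.4]
tool_rot: [3.142, -0.004, 0.043]
force: [1.9, 3.0, 8.5]
width: 25.6
gripper_force: 59.3
clock: 43.75
eef_pos: [367.7, -292.6, 31.4]
tool_rot: [3.141, -0.007, 0.045]
force: [9.6, 3.5, 3.7]
width: 25.2
gripper_force: 59.4
A769 [ 69. 366.] c [233.3 -72.9  40. ] yaw -33.7 L 54.4
A1004 [318. 330.] c [ 324.5 -294.4   40. ] yaw 2.5 L 38.5
A375 [495. 316.] c [ 329.7 -404.6   40. ] yaw -6.9 L 28.4
A851 [398. 224.] c [ 390.1 -329.5   40. ] yaw 1.6 L 35.4
A5546 [196.  86.] c [ 451.8 -231.    40. ] yaw 0.7 L 65.4
A5809 [415.  82.] c [ 457. -333.   40.] yaw 4.4 L 65.7
A386 [446.   6.] c [ 495.5 -345.6   40. ] yaw 12.4 L 34.4
A563 [178.   7.] c [ 490.8 -220.8   40. ] yaw -8.2 L 46.4
[ 367.6818733  -292.5778623    31.39034086]
200 [15, 16, 16, 16, 17, 18, 17, 17, 18, 17, 19, 18, 15, 16, 18, 16, 16, 15, 14, 14, 13, 11, 13, 71, 89, 87, 87, 86, 78, 52, 49, 53, 89, 89, 88, 89, 88, 30, -8, -10, -10, -11, -10, -9, -10, -11, -10, -11, -10, -10, -9, -5, 8, 9, 8, 7, 7, 16, 17, 16]
280 [89, 87, 87, 88, 88, 89, 88, 89, 89, 88, 89, 89, 88, 89, 90, 88, 89, 87, 88, 89, 89, 90, 89, 87, 89, 88, 89, 85, 58, 56, 52, 81, 88, 87, 88, 87, 86, -2, -5, -10, -12, -11, -12, -9, -9, -9, -11, -11, -11, -11, -10, -8, 10, 9, 8, 7, 8, 10, 14, 16]
420 [16, 17, 17, 18, 18, 18, 18, 18, 17, 16, 16, 18, 15, 16, 16, 17, 15, 14, 16, 13, 11, 14, 79, 76, 73, 77, 80, 88, 68, 59, 58, 55, 77, 75, 76, 74, 75, 14, -6, -8, -11, -11, -9, -10, -10, -11, -10, -10, -10, -9, -9, -1, 11, 12, 12, 11, 12, 12, 8, 7]
```

```bash
python3 - <<'E'
from h import *
s,w=shot('wrist')
for u,v in[(200,171),(280,170),(420,171)]: print(onz(s,w,u,v,63),onz(s,w,u,v+44,63))
s9=dict(s); s9['eef_pos']=np.array([374.8,-293,166]); s9['tool_rot']=np.array([3.141,-.002,.041])
i=cv2.imread('pics/w9.png').astype(int)
for u in(220,300,420):
    r=[int(x[2]-x[0]) for x in i[110:170,u]]; e=[110+k for k in range(59) if r[k]>40 and r[k+1]<=40]; print(u,e,[onz(s9,w,u,v,63) for v in e])
E
```

```text
[ 416.7 -244.6   63. ] [ 398.7 -243.5   63. ]
[ 418. -276.   63.] [ 400.9 -276.2   63. ]
[ 420.3 -328.5   63. ] [ 402.7 -331.    63. ]
220 [137] [array([ 423.4, -210.3,   63. ])]
300 [134, 156] [array([ 426.8, -276. ,   63. ]), array([ 409.1, -276.6,   63. ])]
420 [136] [array([ 430.9, -373.6,   63. ])]
```

```bash
H="python3 -m handwheel"; $H '[[[0,0,0],[0.005,0,0],1],[[0,0,0],[0,0,0],0.3],[[0,0,0],[0,0,0],0],[[0,0,0],[0,0,-0.02],0],[[0,0,0],[0,0,-0.04],0]]' >/dev/null;  $H '[[[0,0,0],[0.01,0,-0.04],0],[[0,0,0],[0.04,0,-0.02],0],[[0,0,0],[0.04,0,0],0],[[0,0,0],[0,0,0],0],[[0,0,0],[0,0,0],0]]'; $H '[[[0,0,0],[0,0,0],0]]'; python3 - <<'E'
from h import *
s,w=shot('wrist','w11.png'); print(s['eef_pos'],s['tool_rot'])
s8=dict(s); s8['eef_pos']=np.array([470,-235.5,146.8]); s8['tool_rot']=np.array([-3.141,-.001,.044])
for nm,ss,im in(('w8',s8,cv2.imread('pics/w8.png')[:,:,::-1]),('now',s,w['pixels'])):
    i=im.astype(int)
    for u in(360,380,420,450,470):
        r=i[:,u,0]-i[:,u,2]; r=cv2.blur(r.astype('float32').reshape(-1,1),(1,3)).ravel()
        y=[v for v in range(90,300) if (r[v]>35)!=(r[v+1]>35)]
        if y: print(nm,u,y,'cab',onz(ss,w,u,y[0]+.5,85),'front',onz(ss,w,u,y[-1]+.5,63))
cores(s,w,40)
E
```

```text
clock: 44.68
eef_pos: [457.0, -288.4, 148.8]
tool_rot: [3.141, -0.001, 0.046]
force: [-1.1, 0.2, -0.4]
width: 85.3
gripper_force: 0.0
clock: 44.77
eef_pos: [453.6, -288.9, 148.2]
tool_rot: [-3.141, 0.002, 0.042]
force: [-0.6, -0.2, 0.4]
width: 85.3
gripper_force: 0.0
[ 453.62391925 -288.8945488   148.15725449] [-3.14095012e+00  1.91734651e-03  4.17480924e-02]
w8 360 [122, 235] cab [ 535.1 -259.7   85. ] front [ 445.6 -269.5   63. ]
w8 380 [122, 237] cab [ 536.1 -273.    85. ] front [ 444.3 -286.1   63. ]
w8 420 [124, 127, 164, 256] cab [ 537.1 -301.    85. ] front [ 427.3 -323.7   63. ]
w8 450 [126, 130, 165, 255] cab [ 538.  -323.6   85. ] front [ 428.1 -352.2   63. ]
w8 470 [127, 254] cab [ 539.1 -339.7   85. ] front [ 428.8 -372.6   63. ]
now 360 [118, 125, 162, 177, 213, 241] cab [ 521.1 -313.2   85. ] front [ 422.9 -323.6   63. ]
now 380 [118, 124, 161, 176, 212, 241] cab [ 522.1 -326.6   85. ] front [ 423.4 -340.2   63. ]
now 420 [97, 240] cab [ 538.9 -353.5   85. ] front [ 424.8 -374.9   63. ]
now 450 [102, 221] cab [ 538.1 -376.1   85. ] front [ 442.5 -399.5   63. ]
A390 [321. 319.] c [ 322.6 -296.    40. ] yaw 3.9 L 56.2
A1412 [255. 198.] c [ 449.2 -233.6   40. ] yaw 2.4 L 60.3
A1494 [368. 196.] c [ 454.5 -331.2   40. ] yaw 2.4 L 60.9
A804 [462. 176.] c [ 477.  -416.1   40. ] yaw -87.0 L 53.6
A487 [158. 147.] c [ 493.4 -143.2   40. ] yaw -27.5 L 60.1
A1524 [253. 143.] c [ 496.2 -232.6   40. ] yaw 2.6 L 60.7
A1811 [372. 137.] c [ 505.5 -331.2   40. ] yaw 3.7 L 67.6
```

```bash
python3 -c "
from h import *
go(369,-291.5,29,2.4)"; H="python3 -m handwheel"; $H '[[[0,0,0],[-0.035,0,0],0],[[0,0,0],[-0.035,0,0],0],[[0,0,0],[-0.014,0,0.03],0],[[0,0,0],[0,0,0.03],0],[[0,0,0],[0,0,0],0]]'; python3 -c "
from h import *
go(369,-291.5,29,2.4)"
```

```text
turn z -0.1 shift mm [-83.8  -1.  119.3] at [ 453.  -289.1  148.1] [-3.141e+00  2.000e-03  4.100e-02] t 44.8167
clock: 45.23
eef_pos: [366.0, -290.9, 85.4]
tool_rot: [-3.136, 0.007, 0.038]
force: [-0.9, 0.1, -0.6]
width: 85.9
gripper_force: 0.0
turn z -0.2 shift mm [ 3.4  1.  56.4] at [ 366.  -290.9   85.4] [-3.136  0.007  0.038] t 45.2333
```

```bash
H="python3 -m handwheel"; $H '[[[0,0,0],[0.002,0,0.03],0],[[0,0,0],[0,0,0.022],0],[[0,0,0],[0,0,0.004],0],[[0,0,0],[0,0,0],0],[[0,0,0],[0,0,0],0.5]]'; $H '[[[0,0,0],[0,0,0],0.8],[[0,0,0],[0,0,0],1],[[0,0,0],[0,0,0],1],[[0,0,0],[0,0,0],1],[[0,0,0],[0,0,0],1]]'; $H '[[[0,0,0],[-0.003,0,0],1],[[0,0,0],[-0.003,0,0],1],[[0,0,0],[-0.003,0,0],1],[[0,0,0],[0,0,0],1]]'; $H '[[[0,0,0],[0.009,0,0],1],[[0,0,0],[0,0,0],1]]'
```

```text
clock: 45.65
eef_pos: [373.0, -293.1, 33.6]
tool_rot: [3.141, -0.0, 0.041]
force: [0.8, 0.3, 0.4]
width: 75.5
gripper_force: 0.0
clock: 46.07
eef_pos: [373.6, -292.3, 33.7]
tool_rot: [-3.141, -0.001, 0.042]
force: [-0.4, 1.7, 9.1]
width: 25.4
gripper_force: 58.3
clock: 46.4
eef_pos: [370.9, -292.5, 33.8]
tool_rot: [3.14, -0.01, 0.046]
force: [13.5, 4.1, 0.8]
width: 25.7
gripper_force: 59.7
clock: 46.57
eef_pos: [376.0, -292.2, 33.8]
tool_rot: [3.141, -0.004, 0.044]
force: [1.5, 3.0, 10.5]
width: 25.8
gripper_force: 60.7
```

```bash
H="python3 -m handwheel"; $H '[[[0,0,0],[0.004,0,0],1],[[0,0,0],[0.008,0,0],1],[[0,0,0],[0.009,0,0],1],[[0,0,0],[0.009,0,0],1],[[0,0,0],[0.009,0,0],1]]'; $H '[[[0,0,0],[0.009,0,0],1],[[0,0,0],[0.009,0,0],1],[[0,0,0],[0.009,0,0],1],[[0,0,0],[0.009,0,0],1],[[0,0,0],[0.009,0,0],1]]';$H '[[[0,0,0],[0.008,0,0],1],[[0,0,0],[0.007,0,0],1],[[0,0,0],[0.005,0,0],1],[[0,0,0],[0.005,0,0],1],[[0,0,0],[0.004,0,0],1]]'; $H '[[[0,0,0],[0.002,0,0],1],[[0,0,0],[0.002,0,0],1],[[0,0,0],[0.002,0,0],1],[[0,0,0],[0.003,0,0],1],[[0,0,0],[0,0,0],1]]'; $H '[[[0,0,0],[0.004,0,0],1],[[0,0,0],[0.003,0,0],1],[[0,0,0],[0,0,0],1]]'
```

```text
clock: 46.98
eef_pos: [412.2, -290.5, 33.8]
tool_rot: [-3.141, -0.0, 0.042]
force: [-1.1, 1.7, 9.5]
width: 25.7
gripper_force: 60.6
clock: 47.4
eef_pos: [457.3, -288.5, 33.8]
tool_rot: [-3.141, -0.0, 0.042]
force: [-0.9, 1.2, 10.1]
width: 25.1
gripper_force: 60.5
clock: 47.82
eef_pos: [486.6, -287.2, 33.8]
tool_rot: [-3.141, -0.001, 0.042]
force: [-1.1, 2.8, 9.6]
width: 25.1
gripper_force: 60.5
clock: 48.23
eef_pos: [488.4, -287.0, 33.7]
tool_rot: [-3.137, 0.009, 0.04]
force: [-15.0, 2.3, 19.3]
width: 25.7
gripper_force: 61.6
clock: 48.48
eef_pos: [488.5, -287.0, 33.6]
tool_rot: [-3.134, 0.02, 0.038]
force: [-28.0, 2.6, 29.9]
width: 25.8
gripper_force: 62.6
```

```bash
H="python3 -m handwheel"; $H '[[[0,0,0],[-0.013,0,0],1],[[0,0,0],[0,0,0],0.3],[[0,0,0],[0,0,0],0],[[0,0,0],[0,0,0],0]]'; $H '[[[0,0,0],[0,0,-0.02],0],[[0,0,0],[0,0,-0.04],0],[[0,0,0],[-0.015,0,-0.04],0],[[0,0,0],[-0.015,0,-0.01],0],[[0,0,0],[0,0,0],0]]';$H '[[[0,0,0],[0,0,0],0],[[0,0,0],[0,0,0],0],[[0,0,0],[0,0,0],0]]'
python3 - <<'E'
from h import *
s,w=shot('wrist'); p=w['pixels'].astype(int)
for u in(270,360):
    r=p[60:160,u,0]-p[60:160,u,2]; y=60+np.nonzero(r>20)[0][[0,-1]]; y=[v for v in range(85,125) if p[v,u,0]-p[v,u,2]>20]
    print(u,y[:1],y[-1:], [onz(s,w,u,v,85)[0] for v in (y[0],y[-1])] if y else '')
E
```

```text
clock: 48.82
eef_pos: [490.2, -287.8, 32.8]
tool_rot: [3.141, -0.001, 0.042]
force: [0.3, 0.5, 0.1]
width: 61.2
gripper_force: 0.0
clock: 49.23
eef_pos: [459.2, -290.8, 144.9]
tool_rot: [3.138, -0.004, 0.04]
force: [-0.4, -1.4, -0.7]
width: 85.4
gripper_force: 0.0
clock: 49.48
eef_pos: [460.0, -288.1, 140.3]
tool_rot: [-3.14, 0.001, 0.043]
force: [-0.4, 0.7, 0.4]
width: 85.3
gripper_force: 0.0
270 [104] [112] [np.float64(534.8), np.float64(529.7)]
360 [104] [111] [np.float64(537.1), np.float64(532.6)]
```

```bash
python3 -c "
from cell import ctrl
print(ctrl.finish_job())"
```

```text
the job is handed in; nothing more can be done
None
```

I handed the job in at about 49 s: all six cores lay flat, side by side, when I last saw them in the open drawer, the track is empty, and I kept clear of the jar; the drawer then closed onto its end stop after 117.6 mm of travel, although the images still show a 5 mm gap at the front that I took to be by design, and no verdict came back.

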